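# Put the pipette away on the turning pipette tree

### The job

Turn the blue pipette tree gently anticlockwise (seen from above) until it comes up against its stop, so that its one empty fork faces front. Then take the pipette with the red button out of its bench stand and hang it in that fork: gently push its collar in against the sprung pad by feel, without ramming the pad to its end, lower it lightly behind the yellow lips and let go, so that it hangs upright, held by the spring. Leave the other glassware and things on the bench where they are.

Things in the scene. Friction and masses are not known exactly. Their poses are not given: they have to be found in the camera images.
- pipette: Loose pipette with the red button, upright in the bench stand; 110 g, round everywhere. Origin on its axis at the underside of its grey collar, z up. Collar: 32 mm diameter, 0 to 12 mm above the origin. Handle to grip: white, 28 mm diameter, from 12 to 72 mm; button on top up to 85 mm. Below: neck, 14 mm diameter, 45 mm long, then a tapering tip, ending 100 mm below the origin.
- stand: Fixed bench stand: foot 90 x 80 mm, a post on its +x side, aluminium top plate with its upper face 115 mm above the table and an 18 mm square hole at the origin's x, y. The pipette's collar rests on it, neck and tip hang through with a little play: lift straight up by at least 105 mm. Origin at table height.
- rack_axis (a point): Point on the turning axis of the blue pipette tree, level with the forks' upper faces (150 mm above the table). Turns with the tree; x axis points outwards along the EMPTY arm, z up. The other three arms, at 90 degree steps, carry pipettes that cannot come off (105 mm from the axis, tops 85 mm above this point, tips 100 mm below it). The mast ends 14 mm above this point.
- rack_fork (a point): Nominal place of the empty fork: on the arm's centre line, 112 mm from the axis, level with the forks' upper faces; axes as rack_axis. The fork is clamped anywhere along its sleeve, so a hung pipette's axis stands up to 18 mm inside or outside this point: feel for it. Fork 50 mm wide, 8 mm thick; its flat side can be pushed to turn the tree. A hung pipette's origin is level with this point.
- rack_mouth (a point): Outer end of the empty arm: the fork's open mouth, flared, 156 mm from the axis (18 mm either way), axes as rack_axis. Slot 19 mm wide. Yellow lips 7 mm high on both tines stand just outside the hung collar. Bring the pipette in from beyond the mouth along the arm, the underside of its collar 8 to 14 mm above the fork's face, neck in the slot; push it against the pad, then lower.
- rack (a joint): Angle of the tree, rad, growing anticlockwise seen from above; it turns with slight friction (0.15 N m, 1.5 N at the fork) and stays where left. At 1.60 it meets its hard stop, where the empty fork faces the robot's side (towards -x, give or take 0.3 rad with the way the foot stands). Starts 0.7 to 1.6 rad short of it. Push it with less than 25 N.
- pad (a joint): How far the slick black sprung pad behind the empty fork's slot is pushed in, m: 0 free, 0.010 end (11 N), which it must not reach. Pad 14 mm wide, 1 to 22 mm above the fork's face, wall behind it up to 25 mm. 3 N starts it, 0.8 N more per mm. From 5 mm (7 N; 6 mm if off centre) the collar can be lowered behind the lips: push with 8.5 to 9 N. About 0.0045 when a pipette hangs home.
- beaker: Glass beaker, 68 mm wide, 90 mm high; leave it alone. Origin under its centre.
- jar: Amber jar with black cap, 56 mm wide, 85 mm high; leave it alone. Origin under its centre.
- flask: Clear bottle with blue cap, 60 mm wide, 120 mm high; leave it alone. Origin under its centre.
- vial: Small amber vial, 28 mm wide, 50 mm high; leave it alone. Origin under its centre.
- dish: Low white dish, 80 mm wide, 18 mm high; leave it alone. Origin under its centre.
- timer: White bench timer, 60 x 80 x 22 mm; leave it alone. Origin under its centre.
- spatula: Small spatula with a wooden handle lying on the bench, 160 mm long; leave it alone. Origin under its middle.

How it is judged:
On the way:
1. the tree has been turned up to its stop while its fork is still empty (value of joint rack above 1.55 rad and value of joint pad below 0.001 m and distance of pipette from where it was at the start of the episode below 0.02 m), for 0.2 s.
At the end, for the whole second after the job is handed in: The tree stands at its stop (within 0.07 rad) and the pipette hangs at rest in the empty fork, upright within 0.1 rad, its collar down on the fork (within 3 mm) behind the lips and held by the sprung pad (pushed in 2.5 to 7.5 mm), let go (value of joint rack above 1.53 rad and value of joint pad between 0.0025 and 0.0075 m and x of pipette in the frame of rack_axis between 0.088 and 0.136 m and y of pipette in the frame of rack_axis between -0.006 and 0.006 m and z of pipette in the frame of rack_axis between -0.003 and 0.003 m and angle between pipette's own z axis and vertical below 0.1 rad and linear speed of pipette below 0.02 m/s); the robot touches nothing.
It fails at once if the robot pushes the tree with more than 25 N (contact force between the arm and rack above 25 N).
It fails at once if the pipette is pressed against the tree with more than 40 N, all its contacts together (contact force between pipette and rack above 40 N).
It fails at once if the sprung pad is rammed to the end of its travel (value of joint pad above 0.0095 m).
It fails at once if a bystander is displaced by more than 30 mm (distance of any of beaker, jar, flask, vial, dish, timer, spatula from where it was at the start of the episode above 0.03 m).
It also fails if it takes over 72 s, if anything falls off the work surface, if the arm or the gripper's body presses on something with over 40 N, if the wrist force passes 120 N, or if a joint passes its speed limit or range.

### The arm

A 6-joint arm with a two-finger parallel gripper is mounted at the origin on the work surface. World frame = base frame: x ahead of the robot, y to its left, z up, the work surface at z = 0. Lengths are in m, angles in rad, forces in N, time in s.
With the tool pointing down it reaches from about 0.425 to 0.95 m from the base axis. Payload 3.5 kg.
Tool frame: the origin (TCP) lies midway between the tips of the shut fingers; the grasp point (between the pads) lies r.hold_point_z behind it (r.hold_point_z is the distance from the TCP to the grasp point, in m); y points along the fingers, x is the direction in which the jaws open and shut, and the axes are right-handed (so a half turn about y gives the same grasp; the last joint's range is limited). The gripper opens to 85 mm and grips with 20 to 120 N. Pads are 22 mm wide; open, the fingers measure 114 mm over their backs; the gripper's body (76 mm by 85 mm) begins 54 mm behind the grasp point. The pads swing forward as they close: fully open they stand 13 mm farther back than shut.
Start: joints at [0.99, 0.286, 1.577, -0, 1.279, -0.15], TCP at [0.282, 0.613, 0.231] pointing down, gripper open.
Joint ranges: [-2.77, 2.77], [-0.9, 2.22], [0.21, 2.48], [-1.53, 4.67], [0.24, 2.81], [-2.84, 2.84]. Speed limits (rad/s): [2.79, 2.79, 3.14, 3.14, 3.14, 3.14].

### API

Orientations are given as a unit quaternion [x, y, z, w].
In Python, from plant import monitor, optics, order, r gives the robot as it stands. The module is installed in compiled form; this text tells all that it offers.
- The arm moves only by the shell command python3 -m jog 'ROWS' [FORCE]. ROWS is JSON, a list of rows, each an object of numbers: "fingers": the opening, from 0 (shut) to 1 (fully open); "x", "y", "z": the shift along the tool's x, y, z in mm; "roll": the turn about the tool's y in rad. In form: [{"fingers": .., "x": .., "y": .., "z": .., "roll": ..}, ...]. A call has 1 to 5 rows; each row is the pose to reach, as a shift and turn from the pose measured when the call began, along the tool's axes at that moment; what a row does not reach only later rows make up. A row lasts 1/10 s, in which the tool goes at most 50 mm and 8.59 degrees, less where a joint would pass 70% of its speed; a pose out of reach is approached as far as the arm can. A call with a gripper value outside its range is refused whole. The fingers move at their own pace and stop on an object; FORCE is the grip in N (left out, the last holds). Time passes only in rows, so rows that repeat a pose let the fingers close. It gives the time, the measured TCP pose, the force and the opening at its end, in the units of the state.
- monitor.read_state(): the state, without advancing time (a new reading comes with each control period).
- optics.read_camera(name): name is "scene" or "side" or "wrist"; returns a dict with "img" (384x512x3 uint8, red, green, blue), "K" (3x3 intrinsics, pixels), "dist_coeffs" ([k1, k2, p1, p2, k3] as OpenCV has them; the pictures are not rectified), "pose" (4x4, takes a point from camera to world coordinates). Camera axes: x right, y down, z forward; pixel columns grow to the right and rows downward; lengths in m; the calibration is good to about 2 mm. A picture is of the moment at which its call begins. There is no depth.
- order.close_job(): hands the job in, once; it reports no verdict.
The state is a dict: "time_s": time; "joint_positions": joint angles; "dq": joint speeds; "joint_torque": joint torques, N m; "ee_pos": TCP position; "tcp_rot": TCP orientation; "wrist_force": force on the tool from outside, world axes, zero at the start; "moment": the same for the moment, N m; "finger_gap": finger opening in m.
Only numpy, scipy, OpenCV 4.12 (cv2) and the standard library are available. Lean on these libraries where they do the work, as an engineer would, in place of code of your own. Each camera call takes 0.05 s, during which the arm holds its last target.

## Working session

There is one attempt and no reset: what is moved stays moved. The work goes in short steps, Python scripts to look and compute and a shell command to move; the robot and the scene stay as the last step left them, time stands still between calls to the robot, and variables do not carry over. Pictures are saved under pics/ and viewed, and the job is handed in when it is done.

```bash
ls; mkdir -p pics; python3 - <<'E'
from plant import monitor, optics, order, r
import cv2,numpy as np
print(monitor.read_state()); print(r.hold_point_z)
for n in ["scene","side","wrist"]:
    c=optics.read_camera(n); cv2.imwrite(f"pics/{n}0.png",c["img"][:,:,::-1]); print(n,c["K"],c["dist_coeffs"],c["pose"])
    np.savez(f"pics/{n}0.npz",**{k:np.array(v) for k,v in c.items()})
E
```

```text
pics
{'time_s': 0.0, 'joint_positions': array([ 9.89985259e-01,  2.87150107e-01,  1.57821816e+00,  8.14221915e-06,
        1.27854449e+00, -1.49988876e-01]), 'dq': array([-2.23228217e-03,  1.26028213e-03,  9.96224411e-04, -1.12945461e-03,
        7.91159294e-05, -7.98868804e-04]), 'joint_torque': array([ 1.26797175e-03, -4.05964100e+01, -2.92636192e+01, -4.16943851e-05,
        5.73365527e-03,  2.16292511e-05]), 'ee_pos': array([0.28149012, 0.61277817, 0.22993524]), 'tcp_rot': array([ 0.59565083,  0.38081871, -0.38231894, -0.59498691]), 'wrist_force': array([-0.45439932,  0.57944998, -1.22202513]), 'moment': array([-0.01653061,  0.04970746, -0.06909665]), 'finger_gap': 0.08555994747863618}
0.0187
scene [[466.12388716   0.         272.54887609]
 [  0.         466.12388716 190.92604618]
 [  0.           0.           1.        ]] [-0.10847522  0.          0.          0.          0.        ] [[ 0.78550717  0.43382926 -0.44132829  1.17997582]
 [ 0.61869573 -0.56657189  0.54425351 -0.81574182]
 [-0.0139311  -0.70056297 -0.71345459  1.1481354 ]
 [ 0.          0.          0.          1.        ]]
side [[416.57798377   0.         250.00243121]
 [  0.         416.57798377 188.039048  ]
 [  0.           0.           1.        ]] [-0.13971067  0.          0.          0.          0.        ] [[ 0.99898309 -0.01855697  0.04109055  0.4653082 ]
 [-0.04429449 -0.57402075  0.81764184 -1.169954  ]
 [ 0.00841388 -0.81863045 -0.57425899  0.94513249]
 [ 0.          0.          0.          1.        ]]
wrist [[270.76787917   0.         251.76714278]
 [  0.         270.76787917 191.57003797]
 [  0.           0.           1.        ]] [-0.01964974  0.          0.          0.          0.        ] [[ 0.41853145  0.87213693  0.25339417  0.21668045]
 [ 0.9082     -0.40128124 -0.11893749  0.64247339]
 [-0.00204745  0.27991166 -0.96002358  0.37210097]
 [ 0.          0.          0.          1.        ]]
```

View pics/scene0.png

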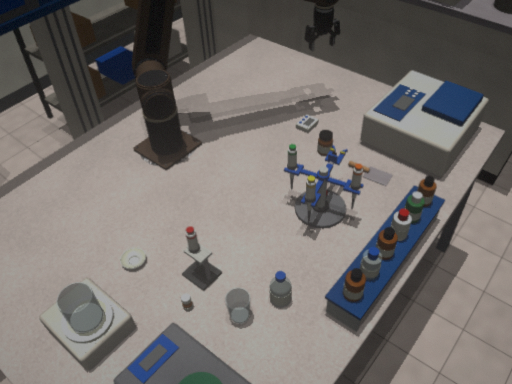

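View pics/side0.png

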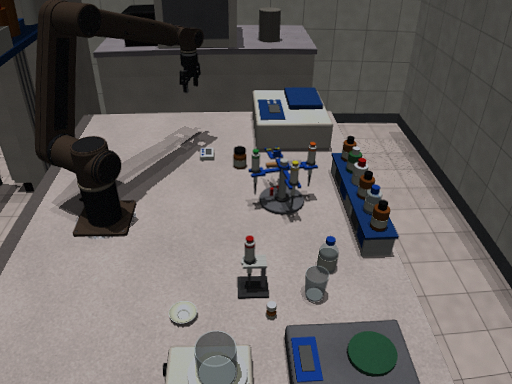

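View pics/wrist0.png

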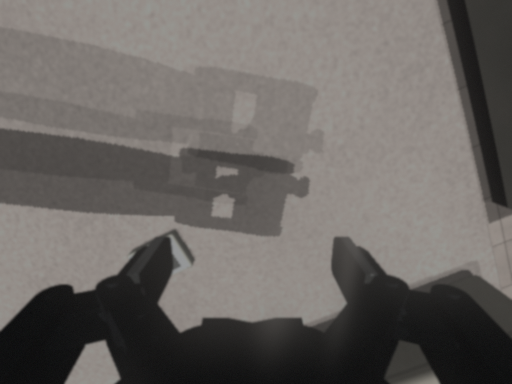

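```bash
python3 - <<'E'
from plant import monitor
from scipy.spatial.transform import Rotation as R
print(R.from_quat(monitor.read_state()['tcp_rot']).as_matrix().round(3))
E
```

```text
[[ 0.418 -0.001 -0.909]
 [ 0.909 -0.002  0.418]
 [-0.002 -1.     0.   ]]
```

```bash
python3 - <<'E'
import cv2,numpy as np
a=cv2.imread("pics/scene0.png")[120:240,260:400]; cv2.imwrite("pics/sc_tree.png",cv2.resize(a,None,fx=5,fy=5,interpolation=cv2.INTER_CUBIC))
a=cv2.imread("pics/side0.png")[130:220,225:345]; cv2.imwrite("pics/si_tree.png",cv2.resize(a,None,fx=6,fy=6,interpolation=cv2.INTER_CUBIC))
a=cv2.imread("pics/scene0.png")[215:315,160:300]; b=cv2.imread("pics/side0.png")[225:325,215:355]
cv2.imwrite("pics/stand.png",cv2.resize(np.hstack([a,b]),None,fx=2.8,fy=2.8,interpolation=cv2.INTER_CUBIC))
E
```

```text
(no output)
```

View pics/sc_tree.png

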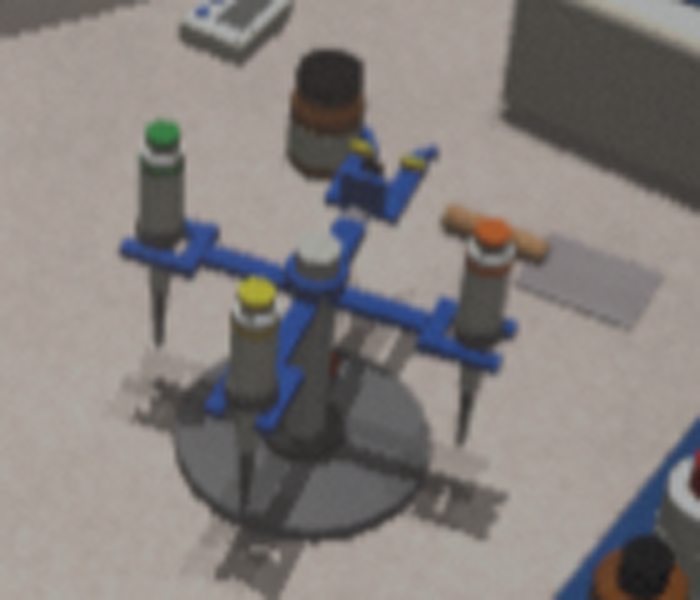

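View pics/si_tree.png

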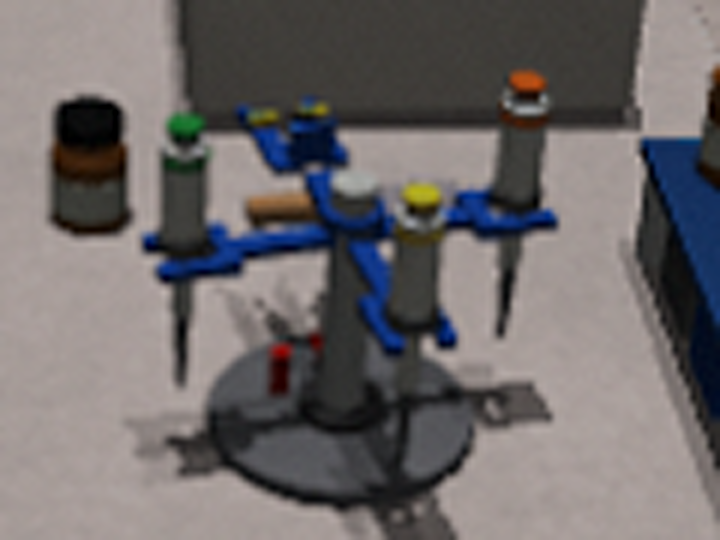

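View pics/stand.png

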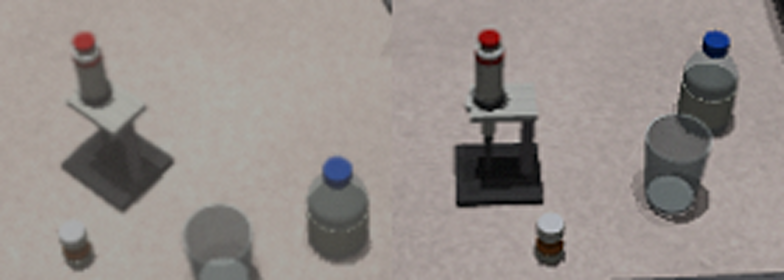

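```bash
cat > h.py <<'E'
import cv2,numpy as np
from scipy.spatial.transform import Rotation as R
def load(n): return dict(np.load(f"pics/{n}.npz"))
def snap(n,tag):
    from plant import optics
    c=optics.read_camera(n); cv2.imwrite(f"pics/{tag}.png",c["img"][:,:,::-1]); np.savez(f"pics/{tag}.npz",**{k:np.array(v) for k,v in c.items()}); return c
def ray(c,uv):
    p=cv2.undistortPoints(np.array(uv,float).reshape(1,1,2),c["K"],c["dist_coeffs"])[0,0]
    d=c["pose"][:3,:3]@np.r_[p,1]; return c["pose"][:3,3],d/np.linalg.norm(d)
def onz(c,uv,z):
    o,d=ray(c,uv); return o+d*(z-o[2])/d[2]
def tri(c1,u1,c2,u2):
    o1,d1=ray(c1,u1);o2,d2=ray(c2,u2)
    A=np.c_[d1,-d2]; t=np.linalg.lstsq(A,o2-o1,rcond=None)[0]
    a=o1+d1*t[0];b=o2+d2*t[1]; return (a+b)/2,np.linalg.norm(a-b)
def proj(c,P):
    T=np.linalg.inv(c["pose"]); q=cv2.projectPoints(np.array(P,float).reshape(-1,1,3),cv2.Rodrigues(T[:3,:3])[0],T[:3,3],c["K"],c["dist_coeffs"])[0]; return q[:,0]
def st():
    from plant import monitor
    s=monitor.read_state(); M=R.from_quat(s["tcp_rot"]).as_matrix()
    print("t",round(s["time_s"],2),"p",s["ee_pos"].round(4),"x",M[:,0].round(3),"z",M[:,2].round(3),"F",s["wrist_force"].round(2),"gap",round(s["finger_gap"],4),"q",s["joint_positions"].round(2)); return s,M
E
python3 - <<'E'
from h import *
sc,si=load("scene0"),load("side0")
def q(d,s,o): return ((np.array(d)+.5)/s-.5)+o
T=lambda d:q(d,5,(260,120)); S=lambda d:q(d,6,(225,130))
for n,a,b in [("mast",(318,250),(355,188)),("green",(162,130),(187,124)),("yellow",(256,290),(422,193)),("orange",(493,232),(526,82)),("lipL",(361,147),(264,117)),("lipR",(413,162),(313,108))]:
    print(n,*tri(sc,T(a),si,S(b)))
print("red",*tri(sc,q((85,40),2.8,(160,215)),si,q((97,38),2.8,(215,225))))
# colour centroid of red in both
for c,(x0,y0,x1,y1) in ((sc,(160,215,230,260)),(si,(215,225,285,270))):
    hsv=cv2.cvtColor(c["img"],cv2.COLOR_RGB2HSV)[y0:y1,x0:x1]; m=((hsv[...,0]<8)|(hsv[...,0]>172))&(hsv[...,1]>130)&(hsv[...,2]>60)
    ys,xs=np.nonzero(m); print(len(xs),xs.mean()+x0,ys.mean()+y0,xs.min()+x0,xs.max()+x0,ys.min()+y0,ys.max()+y0)
E
```

```text
mast [0.64698888 0.08901349 0.17736768] 0.0026541563694658997
green [0.54502171 0.06526554 0.23634114] 0.0028992502167430848
yellow [ 0.66938923 -0.01370919  0.23577869] 0.0016182253863205476
orange [0.748962   0.11298694 0.23322018] 0.0003506903293864139
lipL [0.60342354 0.20649476 0.15865669] 0.0013660118282747317
lipR [0.63640865 0.21774165 0.15705668] 0.0011696341616804543
red [ 0.5061254  -0.33687213  0.1972222 ] 0.0023968942536312914
30 189.5 229.5 187 192 227 232
32 249.09375 238.0625 246 252 236 240
```

```bash
cat >> h.py <<'E'
def rel(x,y,z,yawdeg,n=5):
    """total shift in tool axes (mm) and roll to put TCP at x,y,z with tool z at yaw"""
    s,M=st(); d=M.T@(np.array([x,y,z])-s["ee_pos"])*1000
    cur=np.degrees(np.arctan2(M[1,2],M[0,2])); r=-np.radians((yawdeg-cur+180)%360-180)
    print("cur yaw",cur.round(1),"TOTAL xyz",d.round(1),"roll",r.round(3),"dist",np.linalg.norm(d).round(0))
    for k in range(1,n+1): print("  ",k,(d*k/n).round(1),(r*k/n).round(3))
E
python3 - <<'E'
from h import *
sc,si=load("scene0"),load("side0")
for p in [(363,137),(425,172),(490,125)]: print(onz(sc,p,0))
for p in [(400,75),(432,92)]:print(onz(sc,p,.12))
print("jar",onz(sc,(326,152),0),"spat",onz(sc,(360,165),0))
rel(.677,.224,.23,103,12)
E
```

```text
[0.56759101 0.50648524 0.        ]
[0.84831502 0.47079678 0.        ]
[0.94284427 0.89889427 0.        ]
[0.54682347 0.81885357 0.12      ]
[0.70584443 0.78451554 0.12      ]
jar [0.50244606 0.34350308 0.        ] spat [0.64136709 0.35870485 0.        ]
t 0.15 p [0.2816 0.6129 0.2303] x [ 0.418  0.909 -0.002] z [-0.909  0.418  0.   ] F [-0.34  0.33  0.1 ] gap 0.0856 q [ 0.99  0.29  1.58 -0.    1.28 -0.15]
cur yaw 155.3 TOTAL xyz [-1.883e+02  4.000e-01 -5.217e+02] roll 0.913 dist 555.0
   1 [-15.7   0.  -43.5] 0.076
   2 [-31.4   0.1 -86.9] 0.152
   3 [-4.710e+01  1.000e-01 -1.304e+02] 0.228
   4 [-6.280e+01  1.000e-01 -1.739e+02] 0.304
   5 [-7.840e+01  2.000e-01 -2.174e+02] 0.38
   6 [-9.410e+01  2.000e-01 -2.608e+02] 0.457
   7 [-1.098e+02  3.000e-01 -3.043e+02] 0.533
   8 [-1.255e+02  3.000e-01 -3.478e+02] 0.609
   9 [-1.412e+02  3.000e-01 -3.913e+02] 0.685
   10 [-1.569e+02  4.000e-01 -4.347e+02] 0.761
   11 [-1.726e+02  4.000e-01 -4.782e+02] 0.837
   12 [-1.883e+02  4.000e-01 -5.217e+02] 0.913
```

```bash
python3 -m jog '[{"fingers":0,"x":-16,"y":0,"z":-43,"roll":0.076},{"fingers":0,"x":-31,"y":0,"z":-87,"roll":0.152},{"fingers":0,"x":-47,"y":0,"z":-130,"roll":0.228},{"fingers":0,"x":-63,"y":0,"z":-174,"roll":0.304},{"fingers":0,"x":-78,"y":0,"z":-217,"roll":0.38}]' 60; python3 -c "
from h import *
rel(.677,.224,.23,103,7)"
```

```text
time_s: 0.65
ee_pos: [0.447, 0.4498, 0.2299]
tcp_rot: [0.657, 0.261, -0.262, -0.657]
wrist_force: [0.2, -0.4, -1.2]
finger_gap: 0.0121
t 0.65 p [0.447  0.4498 0.2299] x [ 0.727  0.687 -0.002] z [-0.687  0.727 -0.   ] F [ 0.23 -0.42 -1.17] gap 0.0121 q [ 0.63  0.2   1.68 -0.    1.26 -0.13]
cur yaw 133.4 TOTAL xyz [  12.1    0.  -322.1] roll 0.53 dist 322.0
   1 [  1.7   0.  -46. ] 0.076
   2 [  3.4   0.  -92. ] 0.151
   3 [   5.2    0.  -138. ] 0.227
   4 [   6.9    0.  -184.1] 0.303
   5 [   8.6    0.  -230.1] 0.379
   6 [  10.3    0.  -276.1] 0.454
   7 [  12.1    0.  -322.1] 0.53
```

```bash
python3 -m jog '[{"fingers":0,"x":2,"y":0,"z":-46,"roll":0.076},{"fingers":0,"x":3,"y":0,"z":-92,"roll":0.152},{"fingers":0,"x":5,"y":0,"z":-138,"roll":0.228},{"fingers":0,"x":7,"y":0,"z":-184,"roll":0.304},{"fingers":0,"x":9,"y":0,"z":-230,"roll":0.38}]'; python3 -m jog '[{"fingers":0,"x":2,"y":0,"z":-46,"roll":0.076},{"fingers":0,"x":3,"y":0,"z":-92,"roll":0.152},{"fingers":0,"x":3,"y":0,"z":-92,"roll":0.152}]';python3 - <<'E'
from h import *
rel(.677,.224,.13,103,5)
snap("wrist","w1"); snap("scene","s1")
E
```

```text
time_s: 1.15
ee_pos: [0.6125, 0.2873, 0.2296]
tcp_rot: [0.695, 0.131, -0.132, -0.694]
wrist_force: [1.3, -0.3, -0.1]
finger_gap: -0.0
time_s: 1.45
ee_pos: [0.6508, 0.1972, 0.2289]
tcp_rot: [0.704, 0.075, -0.077, -0.702]
wrist_force: [-0.1, 0.7, -0.5]
finger_gap: -0.0001
t 1.45 p [0.6508 0.1972 0.2289] x [ 0.977  0.213 -0.003] z [-0.213  0.977 -0.003] F [-0.11  0.73 -0.49] gap -0.0001 q [ 0.15  0.3   1.56 -0.    1.28 -0.07]
cur yaw 102.3 TOTAL xyz [31.6 98.8 20.9] roll -0.012 dist 106.0
   1 [ 6.3 19.8  4.2] -0.002
   2 [12.6 39.5  8.4] -0.005
   3 [19.  59.3 12.6] -0.007
   4 [25.3 79.  16.7] -0.01
   5 [31.6 98.8 20.9] -0.012
```

View pics/w1.png

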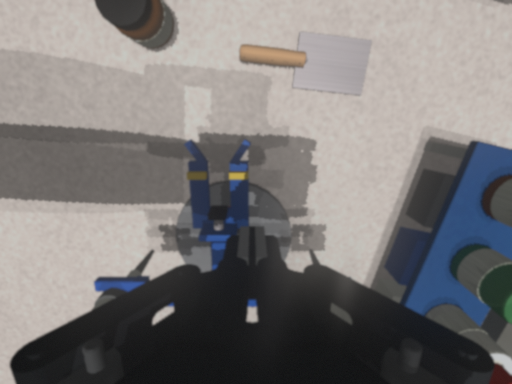

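View pics/s1.png

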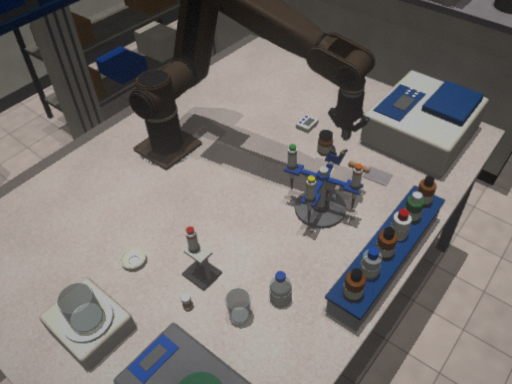

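```bash
python3 - <<'E'
from h import *
c=load("w1")
a=onz(c,(197,176),.157);b=onz(c,(238,176),.157);print(a,b,np.linalg.norm(a-b))
ax=np.array([.647,.089]); m=((a+b)/2)[:2]-ax; print("lip r",np.hypot(*m),"ang",np.degrees(np.arctan2(m[1],m[0])))
l=onz(c,(188,143),.15);r_=onz(c,(247,143),.15);print(l,r_, np.linalg.norm(l-r_))
print("outer right tine side",onz(c,(248,185),.15),onz(c,(248,210),.15))
print("pad",onz(c,(217,212),.16))
E
```

```text
[0.60229572 0.20854089 0.157     ] [0.63478544 0.21560007 0.157     ] 0.033247770201924494
lip r 0.12631817607189 ang 103.02048938370353
[0.58977595 0.23217056 0.15      ] [0.63644595 0.24225941 0.15      ] 0.04774802500624089
outer right tine side [0.64454024 0.20807164 0.15      ] [0.6492089  0.18610535 0.15      ]
pad [0.62380696 0.18255035 0.16      ]
```

```bash
python3 -m jog '[{"fingers":0,"x":32,"y":0,"z":21,"roll":0},{"fingers":0,"x":32,"y":35,"z":21,"roll":0},{"fingers":0,"x":32,"y":70,"z":21,"roll":0},{"fingers":0,"x":32,"y":99,"z":21,"roll":0},{"fingers":0,"x":32,"y":99,"z":21,"roll":0}]'; python3 - <<'E'
from h import *
s,M=st()
snap("wrist","w2"); snap("side","si2")
E
```

```text
time_s: 2.05
ee_pos: [0.6706, 0.2302, 0.1232]
tcp_rot: [0.703, 0.073, -0.084, -0.702]
wrist_force: [-1.0, -1.0, -1.4]
finger_gap: 0.0002
t 2.05 p [0.6706 0.2302 0.1232] x [ 0.975  0.221 -0.016] z [-0.221  0.975 -0.   ] F [-1.05 -0.96 -1.37] gap 0.0002 q [ 0.19  0.46  1.55 -0.    1.14 -0.03]
```

View pics/w2.png

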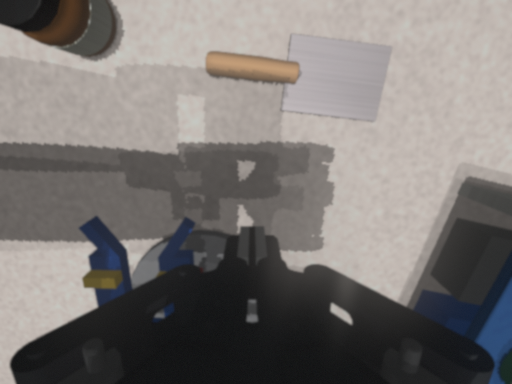

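View pics/si2.png

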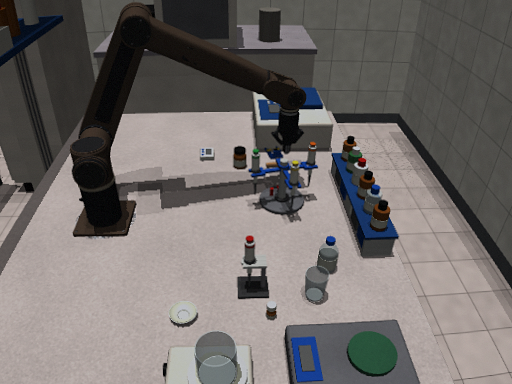

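```bash
python3 -m jog '[{"fingers":0,"x":-4,"y":-5,"z":-4,"roll":0},{"fingers":0,"x":-8,"y":-5,"z":-4,"roll":0},{"fingers":0,"x":-12,"y":-5,"z":-4,"roll":0},{"fingers":0,"x":-15,"y":-5,"z":-4,"roll":0},{"fingers":0,"x":-18,"y":-5,"z":-4,"roll":0}]'; python3 -c "
from h import *
st()"
```

```text
time_s: 2.65
ee_pos: [0.6576, 0.2224, 0.1354]
tcp_rot: [0.703, 0.077, -0.08, -0.702]
wrist_force: [0.6, 0.8, -0.4]
finger_gap: 0.0002
t 2.65 p [0.6576 0.2224 0.1354] x [ 0.976  0.22  -0.004] z [-0.22   0.976 -0.001] F [ 0.59  0.83 -0.39] gap 0.0002 q [ 0.18  0.41  1.59 -0.    1.14 -0.04]
```

```bash
for i in 1 2; do python3 -m jog '[{"fingers":0,"x":0,"y":0,"z":0,"roll":0},{"fingers":0,"x":0,"y":0,"z":0,"roll":0}]'; done; python3 -c "
from h import *
st()"
```

```text
time_s: 2.85
ee_pos: [0.6575, 0.2223, 0.1354]
tcp_rot: [0.703, 0.077, -0.08, -0.702]
wrist_force: [-0.1, -0.0, 0.8]
finger_gap: -0.0001
time_s: 3.05
ee_pos: [0.6576, 0.2222, 0.1353]
tcp_rot: [0.703, 0.077, -0.08, -0.702]
wrist_force: [0.5, 0.1, -0.7]
finger_gap: 0.0003
t 3.05 p [0.6576 0.2222 0.1353] x [ 0.976  0.22  -0.004] z [-0.22   0.976 -0.001] F [ 0.53  0.14 -0.73] gap 0.0003 q [ 0.18  0.41  1.59 -0.    1.14 -0.04]
```

```bash
cat >> h.py <<'E'
AX=np.array([.647,.089])
def arc(step,n,rad=.131,z=.129,off=17.):
    s,M=st(); p=s["ee_pos"]; a0=np.degrees(np.arctan2(p[1]-AX[1],p[0]-AX[0])); yaw=np.degrees(np.arctan2(M[1,2],M[0,2]))
    r0=np.hypot(*(p[:2]-AX)); print("ang",a0.round(2),"rad",r0.round(4),"yaw",yaw.round(1))
    for k in range(1,n+1):
        a=np.radians(a0+step*k); rr=r0+(rad-r0)*k/n
        t=np.r_[AX+rr*np.array([np.cos(a),np.sin(a)]),p[2]+(z-p[2])*k/n]
        print("  ",k,(M.T@(t-p)*1000).round(1),"roll",round(-np.radians(np.clip(a0+step*k+off-yaw,-8*k,8*k)),3))
E
python3 -c "
from h import *
arc(3,5)"
```

```text
t 3.05 p [0.6576 0.2222 0.1353] x [ 0.976  0.22  -0.004] z [-0.22   0.976 -0.001] F [ 0.53  0.14 -0.73] gap 0.0003 q [ 0.18  0.41  1.59 -0.    1.14 -0.04]
ang 85.45 rad 0.1337 yaw 102.7
   1 [-6.9  1.3  1.4] roll -0.048
   2 [-13.8   2.6   2.4] roll -0.1
   3 [-20.7   3.8   3. ] roll -0.153
   4 [-27.6   5.1   3.3] roll -0.205
   5 [-34.5   6.4   3.2] roll -0.257
```

```bash
python3 -m jog '[{"fingers":0,"x":-7,"y":1.5,"z":1.5,"roll":-0.05},{"fingers":0,"x":-14,"y":3,"z":2.5,"roll":-0.1},{"fingers":0,"x":-21,"y":4,"z":3,"roll":-0.155},{"fingers":0,"x":-28,"y":5,"z":3,"roll":-0.205},{"fingers":0,"x":-34,"y":6,"z":3,"roll":-0.255}]'; python3 -c "
from h import *
arc(4,5); snap('wrist','w3')"
```

```text
time_s: 3.55
ee_pos: [0.6243, 0.2181, 0.13]
tcp_rot: [-0.687, -0.167, 0.168, 0.687]
wrist_force: [2.1, 0.9, 0.1]
finger_gap: 0.0002
t 3.55 p [0.6243 0.2181 0.13  ] x [ 0.888  0.46  -0.002] z [-0.46   0.888  0.   ] F [2.08 0.89 0.1 ] gap 0.0002 q [ 0.18  0.35  1.69 -0.    1.1  -0.3 ]
ang 99.97 rad 0.1311 yaw 117.4
   1 [-8.8  0.2  2.4] roll -0.062
   2 [-17.8   0.4   4.2] roll -0.132
   3 [-26.9   0.7   5.4] roll -0.202
   4 [-36.    0.9   5.9] roll -0.272
   5 [-45.1   1.1   5.8] roll -0.341
```

View pics/w3.png

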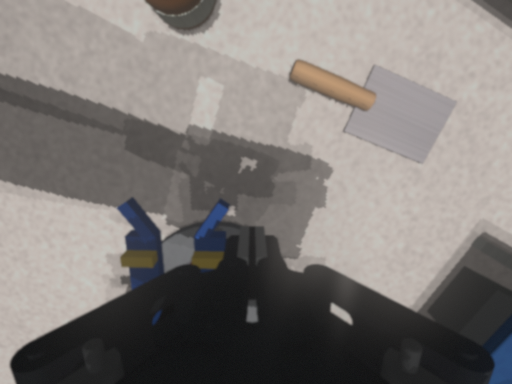

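```bash
python3 -m jog '[{"fingers":0,"x":-9,"y":0,"z":2.5,"roll":-0.065},{"fingers":0,"x":-18,"y":0,"z":4,"roll":-0.13},{"fingers":0,"x":-27,"y":0,"z":5.5,"roll":-0.2},{"fingers":0,"x":-36,"y":1,"z":6,"roll":-0.27},{"fingers":0,"x":-45,"y":1,"z":6,"roll":-0.34}]'; python3 -c "
from h import *
arc(4,5)"
```

```text
time_s: 4.1
ee_pos: [0.581, 0.2027, 0.1292]
tcp_rot: [-0.648, -0.282, 0.283, 0.648]
wrist_force: [0.1, 0.7, 0.7]
finger_gap: -0.0001
t 4.1 p [0.581  0.2027 0.1292] x [ 0.681  0.733 -0.002] z [-0.733  0.681  0.001] F [0.07 0.74 0.71] gap -0.0001 q [ 0.17  0.26  1.81 -0.    1.08 -0.65]
ang 120.15 rad 0.1315 yaw 137.1
   1 [-8.9  0.1  2.3] roll -0.071
   2 [-17.9   0.1   3.9] roll -0.14
   3 [-27.    0.2   5. ] roll -0.21
   4 [-36.1   0.2   5.3] roll -0.28
   5 [-45.3   0.3   5.1] roll -0.35
```

```bash
python3 -m jog '[{"fingers":0,"x":-9,"y":0,"z":2.5,"roll":-0.07},{"fingers":0,"x":-18,"y":0,"z":4,"roll":-0.14},{"fingers":0,"x":-27,"y":0,"z":5,"roll":-0.21},{"fingers":0,"x":-36,"y":0,"z":5,"roll":-0.28}]'; python3 -c "
from h import *
arc(2,5); snap('side','si4');snap('wrist','w4')"
```

```text
time_s: 4.5
ee_pos: [0.5526, 0.1802, 0.1293]
tcp_rot: [-0.601, -0.37, 0.371, 0.603]
wrist_force: [-0.7, 1.4, -0.1]
finger_gap: 0.0001
t 4.5 p [0.5526 0.1802 0.1293] x [ 0.45   0.893 -0.   ] z [-0.893  0.45   0.002] F [-0.75  1.43 -0.15] gap 0.0001 q [ 0.14  0.19  1.89  0.    1.06 -0.96]
ang 136.0 rad 0.1313 yaw 153.2
   1 [-4.4  0.1  1.2] roll -0.031
   2 [-8.9  0.1  2.3] roll -0.066
   3 [-13.3   0.2   3.2] roll -0.1
   4 [-17.9   0.3   4. ] roll -0.135
   5 [-22.4   0.4   4.6] roll -0.17
```

View pics/si4.png

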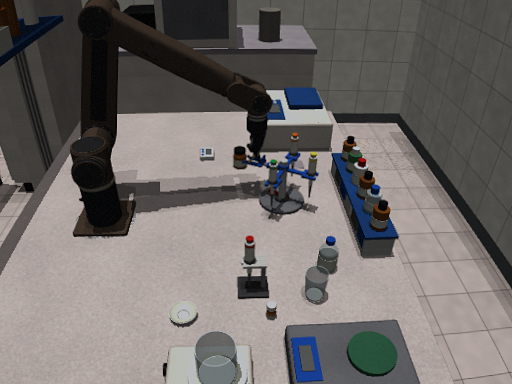

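View pics/w4.png

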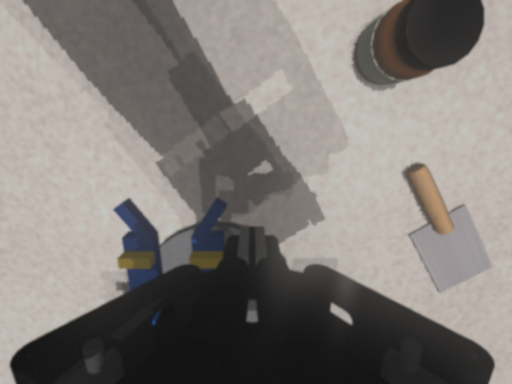

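```bash
python3 -m jog '[{"fingers":0,"x":-4.5,"y":0,"z":1,"roll":-0.03},{"fingers":0,"x":-9,"y":0,"z":2.5,"roll":-0.065},{"fingers":0,"x":-13,"y":0,"z":3,"roll":-0.1},{"fingers":0,"x":-18,"y":0,"z":4,"roll":-0.135}]'; python3 -c "
from h import *
arc(1,5)"
```

```text
time_s: 5.0
ee_pos: [0.5412, 0.1656, 0.1294]
tcp_rot: [-0.576, -0.409, 0.41, 0.577]
wrist_force: [1.4, 1.2, -0.1]
finger_gap: -0.0001
t 5.0 p [0.5412 0.1656 0.1294] x [ 0.33   0.944 -0.   ] z [-0.944  0.33   0.002] F [ 1.4   1.19 -0.15] gap -0.0001 q [ 0.12  0.16  1.93  0.    1.06 -1.12]
ang 144.11 rad 0.1306 yaw 160.8
   1 [-2.2  0.1  0.7] roll -0.024
   2 [-4.3  0.2  1.4] roll -0.041
   3 [-6.5  0.3  2. ] roll -0.058
   4 [-8.7  0.3  2.6] roll -0.076
   5 [-11.    0.4   3.2] roll -0.093
```

```bash
for i in 1 2; do python3 -m jog '[{"fingers":0,"x":-2,"y":0,"z":0.7,"roll":-0.02},{"fingers":0,"x":-4,"y":0,"z":1.3,"roll":-0.04},{"fingers":0,"x":-6,"y":0,"z":1.8,"roll":-0.058}]'; done; python3 -c "
from h import *
arc(1,3)"
```

```text
time_s: 5.3
ee_pos: [0.5377, 0.1606, 0.1294]
tcp_rot: [-0.564, -0.426, 0.426, 0.565]
wrist_force: [-0.2, 1.0, 0.4]
finger_gap: -0.0001
time_s: 5.6
ee_pos: [0.5341, 0.1553, 0.1294]
tcp_rot: [-0.551, -0.442, 0.443, 0.552]
wrist_force: [0.1, 0.7, -0.3]
finger_gap: -0.0004
t 5.6 p [0.5341 0.1553 0.1294] x [0.216 0.976 0.   ] z [-0.976  0.216  0.002] F [ 0.12  0.74 -0.33] gap -0.0004 q [ 0.1   0.14  1.95  0.    1.06 -1.25]
ang 149.58 rad 0.1309 yaw 167.5
   1 [-2.2  0.1  0.7] roll -0.001
   2 [-4.4  0.3  1.4] roll -0.019
   3 [-6.5  0.4  2. ] roll -0.036
```

```bash
for i in 1 2 3; do python3 -m jog '[{"fingers":0,"x":-2,"y":0,"z":0.7,"roll":-0.015},{"fingers":0,"x":-4,"y":0,"z":1.3,"roll":-0.03},{"fingers":0,"x":-6,"y":0,"z":1.8,"roll":-0.045}]' | grep -v rot; done; python3 -c "
from h import *
arc(1,3)"
```

```text
time_s: 5.9
ee_pos: [0.5312, 0.15, 0.1295]
wrist_force: [2.0, 7.5, -0.4]
finger_gap: -0.0002
time_s: 6.2
ee_pos: [0.5305, 0.15, 0.1299]
wrist_force: [8.6, 25.2, -7.6]
finger_gap: -0.0004
time_s: 6.5
ee_pos: [0.5301, 0.1505, 0.1302]
wrist_force: [8.9, 27.3, -7.4]
finger_gap: 0.0006
t 6.5 p [0.5301 0.1505 0.1302] x [0.088 0.996 0.033] z [-0.996  0.088 -0.013] F [ 8.9  27.29 -7.42] gap 0.0006 q [ 0.08  0.11  1.98  0.04  1.04 -1.42]
ang 152.26 rad 0.1321 yaw 174.9
   1 [-2.3  0.3  0.5] roll 0.081
   2 [-4.6  0.6  1. ] roll 0.064
   3 [-6.9  1.   1.5] roll 0.047
```

```bash
python3 -m jog '[{"fingers":0,"x":4,"y":0,"z":0,"roll":0},{"fingers":0,"x":10,"y":0,"z":0,"roll":0},{"fingers":0,"x":20,"y":0,"z":0,"roll":0}]' | grep -v rot; python3 -c "
from h import *
st(); snap('scene','s5');snap('side','si5');snap('wrist','w5')"
```

```text
time_s: 6.8
ee_pos: [0.5318, 0.17, 0.1309]
wrist_force: [0.3, -0.5, 0.9]
finger_gap: -0.0003
t 6.8 p [0.5318 0.17   0.1309] x [0.088 0.996 0.032] z [-0.996  0.089 -0.012] F [ 0.32 -0.48  0.89] gap -0.0003 q [ 0.11  0.12  1.96  0.03  1.04 -1.38]
```

View pics/w5.png

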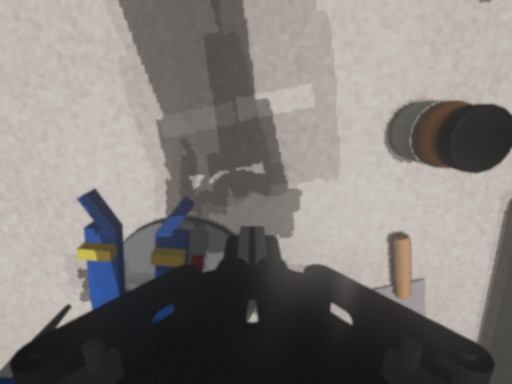

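View pics/s5.png

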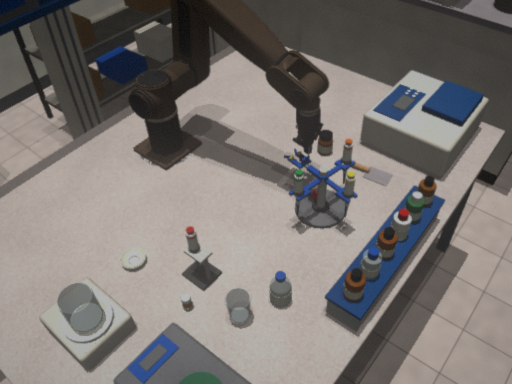

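```bash
python3 -m jog '[{"fingers":0,"x":5,"y":-40,"z":0,"roll":0},{"fingers":0,"x":10,"y":-80,"z":10,"roll":0},{"fingers":0,"x":10,"y":-120,"z":30,"roll":0},{"fingers":0,"x":0,"y":-140,"z":50,"roll":0},{"fingers":0,"x":0,"y":-140,"z":50,"roll":0}]' | grep -v rot; python3 -c "
from h import *
st(); snap('scene','s6');snap('side','si6');snap('wrist','w6')
a=cv2.imread('pics/s6.png')[120:240,260:400]; cv2.imwrite('pics/s6c.png',cv2.resize(a,None,fx=5,fy=5,interpolation=cv2.INTER_CUBIC))
a=cv2.imread('pics/si6.png')[120:220,225:345]; cv2.imwrite('pics/si6c.png',cv2.resize(a,None,fx=6,fy=6,interpolation=cv2.INTER_CUBIC))
"
```

```text
time_s: 7.45
ee_pos: [0.4803, 0.1702, 0.2746]
wrist_force: [-0.8, -0.4, -0.2]
finger_gap: -0.0001
t 7.45 p [0.4803 0.1702 0.2746] x [0.087 0.996 0.034] z [-0.996  0.088 -0.02 ] F [-0.8  -0.44 -0.18] gap -0.0001 q [ 0.13 -0.14  1.95  0.03  1.31 -1.36]
```

View pics/w6.png

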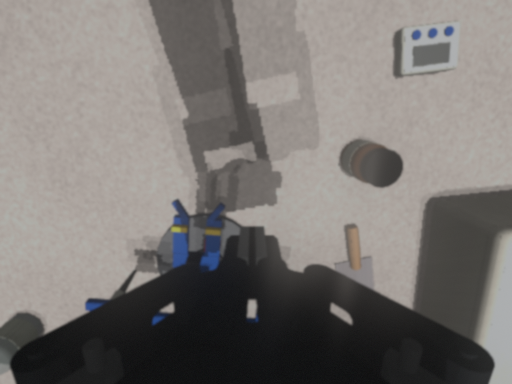

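View pics/s6c.png

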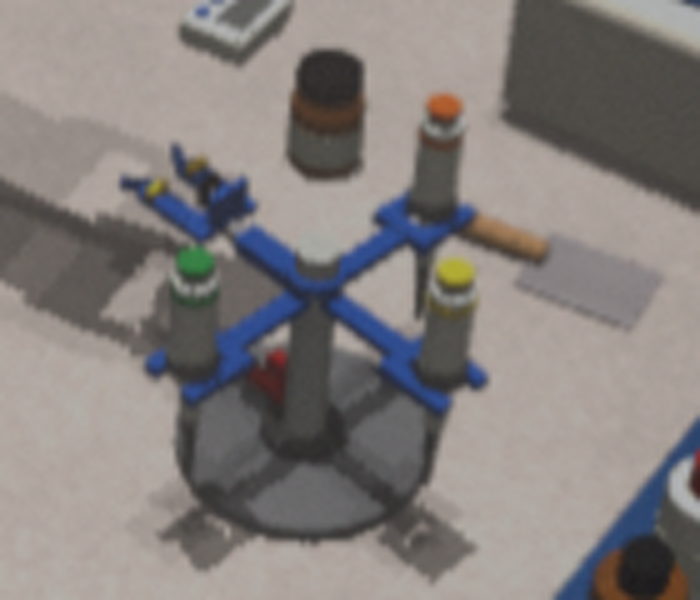

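View pics/si6c.png

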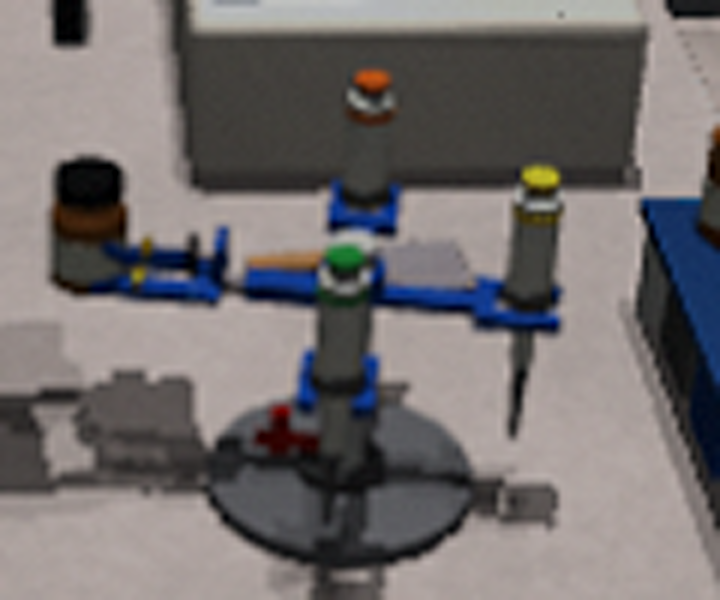

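```bash
python3 - <<'E'
from h import *
sc,si,w=load("s6"),load("si6"),load("w6")
def q(d,s,o): return ((np.array(d)+.5)/s-.5)+o
T=lambda d:q(d,5,(260,120)); S=lambda d:q(d,6,(225,120))
P={}
for n,a,b in [("green",(197,260),(345,253)),("yellow",(455,270),(540,176)),("orange",(445,105),(373,78)),("lipnear",(156,189),(138,277)),("lipfar",(197,166),(147,244))]:
    P[n],e=tri(sc,T(a),si,S(b)); print(n,P[n],e)
ax=(P["green"]+P["orange"])/2; print("axis",ax, "r",np.linalg.norm((P["green"]-P["orange"])[:2])/2)
ang=lambda v:np.degrees(np.arctan2(v[1],v[0]))
print("ang g-o",ang(P["green"]-P["orange"])-90, "yellow", ang(P["yellow"]-ax)+180,"lip",ang((P["lipnear"]+P["lipfar"])/2-ax),np.linalg.norm(((P["lipnear"]+P["lipfar"])/2-ax)[:2]))
a=onz(w,(180,230),.157);b=onz(w,(213,232.5),.157); print(a,b,np.linalg.norm(a-b)); m=(a+b)/2-np.r_[.647,.089,.157]; print("wrist lip",ang(m),np.hypot(*m[:2]))
E
```

```text
green [ 0.62755098 -0.0126568   0.23518838] 0.00035791462976084176
yellow [0.74942036 0.06966929 0.23516541] 0.001003284437174229
orange [0.66712115 0.19261715 0.23525454] 0.0007724192767388857
lipnear [0.5191195  0.09576861 0.15457789] 0.001272766302615616
lipfar [0.52642784 0.13042144 0.15541653] 0.0007181119745320542
axis [0.64733607 0.08998018 0.23522146] r 0.1045265431582098
ang g-o -190.91093466401142 yellow 168.74726705913645 lip 169.48729450139473 0.12668893475116327
[0.51842298 0.09654279 0.157     ] [0.52465355 0.12951735 0.157     ] 0.03355803664576715
wrist lip 169.15727775865093 0.12774228367302318
```

```bash
python3 - <<'E'
from h import *
sc,si=load("s6"),load("si6")
for u,v in (((189.5,229.5),(249.1,238.06)),): print(tri(sc,u,si,v), onz(sc,u,.197),onz(si,v,.197))
for nm,c,(x0,y0,x1,y1) in (("s",sc,(165,215,225,300)),("d",si,(220,225,290,305))):
    cv2.imwrite(f"pics/p6{nm}.png",cv2.resize(c["img"][y0:y1,x0:x1,::-1],None,fx=7,fy=7,interpolation=cv2.INTER_CUBIC))
rel(.506,-.337,.275,169.1,11)
E
```

```text
(array([ 0.50598711, -0.33855743,  0.19816962]), np.float64(0.0002532670698854034)) [ 0.50503887 -0.33785304  0.197     ] [ 0.50610712 -0.33742214  0.197     ]
t 7.6 p [0.4797 0.1702 0.2689] x [0.088 0.996 0.032] z [-0.996  0.088 -0.011] F [ 1.07 -0.21 -0.52] gap -0.0 q [ 0.13 -0.13  1.95  0.03  1.3  -1.36]
cur yaw 174.9 TOTAL xyz [-502.5  -21.4  -70.9] roll 0.102 dist 508.0
   1 [-45.7  -1.9  -6.4] 0.009
   2 [-91.4  -3.9 -12.9] 0.019
   3 [-137.    -5.8  -19.3] 0.028
   4 [-182.7   -7.8  -25.8] 0.037
   5 [-228.4   -9.7  -32.2] 0.046
   6 [-274.1  -11.7  -38.7] 0.056
   7 [-319.8  -13.6  -45.1] 0.065
   8 [-365.4  -15.6  -51.6] 0.074
   9 [-411.1  -17.5  -58. ] 0.083
   10 [-456.8  -19.5  -64.5] 0.093
   11 [-502.5  -21.4  -70.9] 0.102
```

View pics/p6s.png

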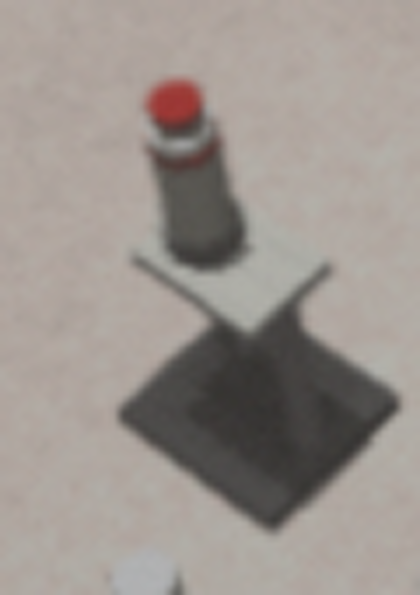

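View pics/p6d.png

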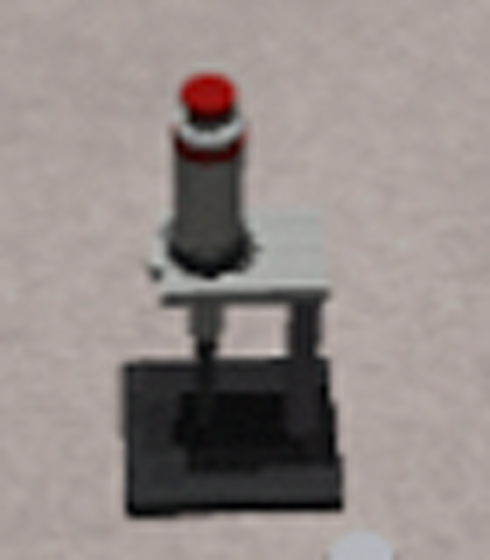

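```bash
python3 -m jog '[{"fingers":0.3,"x":-45,"y":-2,"z":-6,"roll":0.009},{"fingers":0.6,"x":-91,"y":-4,"z":-13,"roll":0.019},{"fingers":1,"x":-137,"y":-6,"z":-19,"roll":0.028},{"fingers":1,"x":-183,"y":-8,"z":-26,"roll":0.037},{"fingers":1,"x":-228,"y":-10,"z":-32,"roll":0.046}]' | grep -v rot; python3 -c "
from h import *
rel(.506,-.338,.275,169.1,6)"
```

```text
time_s: 8.1
ee_pos: [0.4911, -0.0619, 0.2695]
wrist_force: [0.3, -0.2, 1.2]
finger_gap: 0.0722
t 8.1 p [ 0.4911 -0.0619  0.2695] x [0.134 0.99  0.033] z [-0.991  0.134 -0.006] F [ 0.3  -0.19  1.17] gap 0.0722 q [-0.35 -0.15  1.97  0.03  1.33 -1.79]
cur yaw 172.3 TOTAL xyz [-271.3  -14.2  -51.9] roll 0.055 dist 277.0
   1 [-45.2  -2.4  -8.7] 0.009
   2 [-90.4  -4.7 -17.3] 0.018
   3 [-135.6   -7.1  -26. ] 0.028
   4 [-180.9   -9.5  -34.6] 0.037
   5 [-226.1  -11.9  -43.3] 0.046
   6 [-271.3  -14.2  -51.9] 0.055
```

```bash
python3 -m jog '[{"fingers":1,"x":-45,"y":-2,"z":-9,"roll":0.009},{"fingers":1,"x":-90,"y":-5,"z":-17,"roll":0.018},{"fingers":1,"x":-135,"y":-7,"z":-26,"roll":0.028},{"fingers":1,"x":-181,"y":-9,"z":-35,"roll":0.037},{"fingers":1,"x":-226,"y":-12,"z":-43,"roll":0.046}]' | grep -v rot; python3 -c "
from h import *
rel(.506,-.338,.275,169.1,2)"
```

```text
time_s: 8.6
ee_pos: [0.5027, -0.2939, 0.2709]
wrist_force: [0.1, 0.9, -0.0]
finger_gap: 0.0855
t 8.6 p [ 0.5027 -0.2939  0.2709] x [0.181 0.983 0.036] z [-0.983  0.181 -0.   ] F [ 0.07  0.92 -0.01] gap 0.0855 q [-0.72  0.06  1.76  0.03  1.34 -2.11]
cur yaw 169.6 TOTAL xyz [-42.6  -5.6 -11.2] roll 0.008 dist 44.0
   1 [-21.3  -2.8  -5.6] 0.004
   2 [-42.6  -5.6 -11.2] 0.008
```

```bash
python3 -m jog '[{"fingers":1,"x":-21,"y":-3,"z":-6,"roll":0.004},{"fingers":1,"x":-42,"y":-5,"z":-11,"roll":0.008},{"fingers":1,"x":-42,"y":-5,"z":-11,"roll":0.008}]' | grep -v rot; python3 -c "
from h import *
snap('wrist','w7'); rel(.506,-.338,.132,169.1,3)"
```

```text
time_s: 8.9
ee_pos: [0.5053, -0.34, 0.271]
wrist_force: [-0.2, 0.4, -0.9]
finger_gap: 0.0852
t 8.95 p [ 0.5054 -0.3383  0.2713] x [0.191 0.981 0.039] z [-0.982  0.191  0.004] F [ 0.02 -0.19  0.14] gap 0.0855 q [-0.77  0.12  1.69  0.03  1.35 -2.15]
cur yaw 169.0 TOTAL xyz [ -5.  139.2  -1.1] roll -0.002 dist 139.0
   1 [-1.7 46.4 -0.4] -0.001
   2 [-3.4 92.8 -0.7] -0.001
   3 [ -5.  139.2  -1.1] -0.002
```

View pics/w7.png

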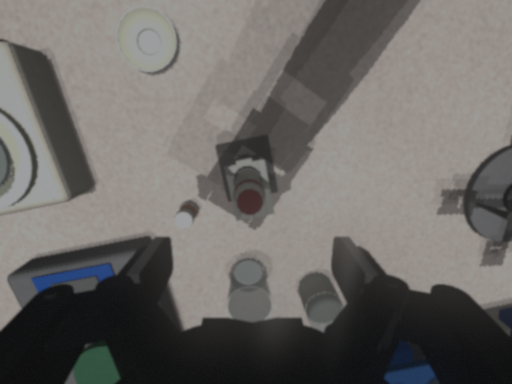

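```bash
python3 - <<'E'
from h import *
w=load("w7"); hsv=cv2.cvtColor(w["img"],cv2.COLOR_RGB2HSV); m=((hsv[...,0]<8)|(hsv[...,0]>172))&(hsv[...,1]>130); m[:180]=0;m[225:]=0;m[:,:225]=0;m[:,280:]=0
ys,xs=np.nonzero(m); print(len(xs),xs.mean(),ys.mean(),xs.min(),xs.max(),ys.min(),ys.max()); print(onz(w,(xs.mean(),ys.mean()),.199), onz(w,(250,202),.2))
print(tri(w,(xs.mean(),ys.mean()),load("side0"),(249.1,238.06)))
E
```

```text
<stdin>:3: RuntimeWarning: Mean of empty slice.
  ret = ret.dtype.type(ret / rcount)
Traceback (most recent call last):
ValueError: zero-size array to reduction operation minimum which has no identity
```

```bash
python3 - <<'E'
from h import *
w=load("w7"); i=w["img"].astype(int); m=(i[...,0]-i[...,1]>25)&(i[...,0]-i[...,2]>25); m[:175]=0;m[225:]=0;m[:,:230]=0;m[:,275:]=0
ys,xs=np.nonzero(m); print(len(xs),xs.mean(),ys.mean(),xs.min(),xs.max(),ys.min(),ys.max()); print(onz(w,(xs.mean(),ys.mean()),.199), onz(w,(250,202),.2))
print(tri(w,(xs.mean(),ys.mean()),load("side0"),(249.1,238.06)))
E
```

```text
<stdin>:3: RuntimeWarning: Mean of empty slice.
  ret = ret.dtype.type(ret / rcount)
Traceback (most recent call last):
ValueError: zero-size array to reduction operation minimum which has no identity
```

```bash
python3 - <<'E'
from h import *
w=load("w7"); i=w["img"]; print(i.shape,i.dtype,i[202,240:262])
m=(i[...,0].astype(int)>1.8*i[...,1])&(i[...,0]>25); m[:175]=0;m[225:]=0;m[:,:230]=0;m[:,275:]=0
ys,xs=np.nonzero(m); print(len(xs),xs.mean(),ys.mean(),xs.min(),xs.max(),ys.min(),ys.max()); print(onz(w,(xs.mean(),ys.mean()),.199))
print(tri(w,(xs.mean(),ys.mean()),load("side0"),(249.1,238.06)))
E
```

```text
(384, 512, 3) uint8 [[66 46 44]
 [66 46 44]
 [66 45 43]
 [66 45 44]
 [65 44 43]
 [66 45 43]
 [67 47 45]
 [66 46 45]
 [66 45 44]
 [67 45 44]
 [66 46 44]
 [67 46 45]
 [66 46 44]
 [67 47 45]
 [67 46 44]
 [68 48 45]
 [67 47 45]
 [67 47 45]
 [68 46 46]
 [68 48 46]
 [68 49 47]
 [69 52 50]]<stdin>:4: RuntimeWarning: Mean of empty slice.
  ret = ret.dtype.type(ret / rcount)
Traceback (most recent call last):
ValueError: zero-size array to reduction operation minimum which has no identity
```

```bash
python3 - <<'E'
from h import *
w=load("w7"); i=w["img"].astype(int)
m=(i[...,0]-i[...,1]>14)&(i[...,0]<110); m[:180]=0;m[225:]=0;m[:,:230]=0;m[:,275:]=0
m=cv2.morphologyEx(m.astype(np.uint8),cv2.MORPH_OPEN,np.ones((5,5)))
ys,xs=np.nonzero(m); print(len(xs),xs.mean(),ys.mean(),xs.min(),xs.max(),ys.min(),ys.max()); print(onz(w,(xs.mean(),ys.mean()),.199))
print(tri(w,(xs.mean(),ys.mean()),load("side0"),(249.1,238.06)))
a=cv2.imread("pics/w7.png")[120:240,190:310]; cv2.imwrite("pics/w7c.png",cv2.resize(a,None,fx=5,fy=5,interpolation=cv2.INTER_CUBIC))
E
```

```text
458 249.33842794759826 201.64410480349346 238 261 190 213
[ 0.50482458 -0.33963112  0.199     ]
(array([ 0.50550504, -0.33952993,  0.19862496]), np.float64(0.0010864816736744038))
```

View pics/w7c.png

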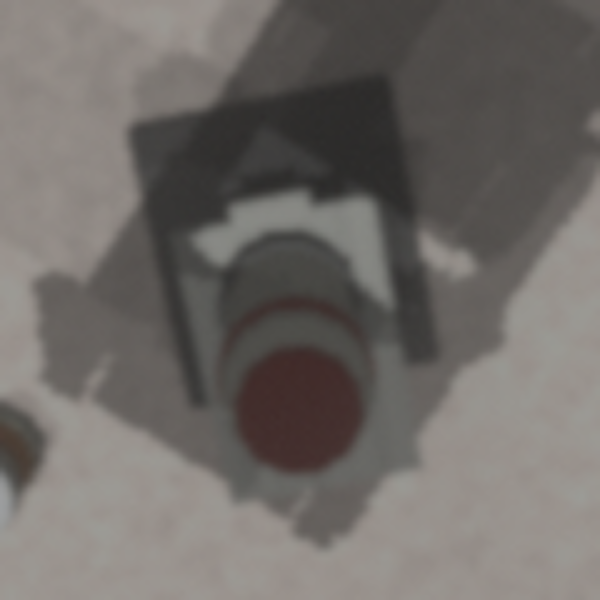

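```bash
python3 -c "
from h import *
rel(.5055,-.3388,.139,169.1,4)"; python3 -m jog '[{"fingers":1,"x":-1,"y":40,"z":0,"roll":0},{"fingers":1,"x":-3,"y":75,"z":0,"roll":0},{"fingers":1,"x":-4,"y":100,"z":0,"roll":0}]' | grep -v rot;  python3 -c "
from h import *
rel(.5055,-.3388,.139,169.1,4)"
```

```text
t 8.95 p [ 0.5054 -0.3383  0.2713] x [0.191 0.981 0.039] z [-0.982  0.191  0.004] F [ 0.02 -0.19  0.14] gap 0.0855 q [-0.77  0.12  1.69  0.03  1.35 -2.15]
cur yaw 169.0 TOTAL xyz [ -5.7 132.2  -0.7] roll -0.002 dist 132.0
   1 [-1.4 33.1 -0.2] -0.0
   2 [-2.8 66.1 -0.4] -0.001
   3 [-4.2 99.2 -0.5] -0.001
   4 [ -5.7 132.2  -0.7] -0.002
time_s: 9.25
ee_pos: [0.5039, -0.3359, 0.167]
wrist_force: [-0.4, 0.8, -0.1]
finger_gap: 0.0851
t 9.25 p [ 0.5039 -0.3359  0.167 ] x [0.19  0.981 0.042] z [-0.982  0.19   0.009] F [-0.44  0.76 -0.15] gap 0.0851 q [-0.77  0.21  1.79  0.03  1.17 -2.16]
cur yaw 169.0 TOTAL xyz [-3.7 27.8 -2.4] roll -0.001 dist 28.0
   1 [-0.9  7.  -0.6] -0.0
   2 [-1.9 13.9 -1.2] -0.0
   3 [-2.8 20.9 -1.8] -0.001
   4 [-3.7 27.8 -2.4] -0.001
```

```bash
python3 -m jog '[{"fingers":1,"x":-2,"y":10,"z":-1,"roll":0},{"fingers":1,"x":-3,"y":20,"z":-2,"roll":0},{"fingers":1,"x":-4,"y":26,"z":-2,"roll":0},{"fingers":1,"x":-4,"y":26,"z":-2,"roll":0}]' | grep -v rot;  python3 -c "
from h import *
snap('side','si8')
rel(.5055,-.3388,.139,169.1,1)
w=snap('wrist','w8')
a=cv2.imread('pics/si8.png')[160:310,180:330]; cv2.imwrite('pics/si8c.png',cv2.resize(a,None,fx=4,fy=4,interpolation=cv2.INTER_CUBIC))"
```

```text
time_s: 9.65
ee_pos: [0.5053, -0.3391, 0.1409]
wrist_force: [1.1, -0.6, 0.2]
finger_gap: 0.0854
t 9.7 p [ 0.5056 -0.3394  0.1417] x [0.19  0.981 0.041] z [-0.982  0.19   0.007] F [0.04 0.05 0.24] gap 0.0857 q [-0.77  0.24  1.8   0.03  1.13 -2.17]
cur yaw 169.1 TOTAL xyz [0.5 2.7 0.2] roll -0.001 dist 3.0
   1 [0.5 2.7 0.2] -0.001
```

View pics/w8.png

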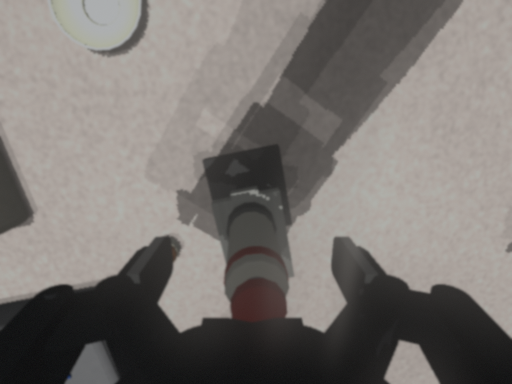

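View pics/si8c.png

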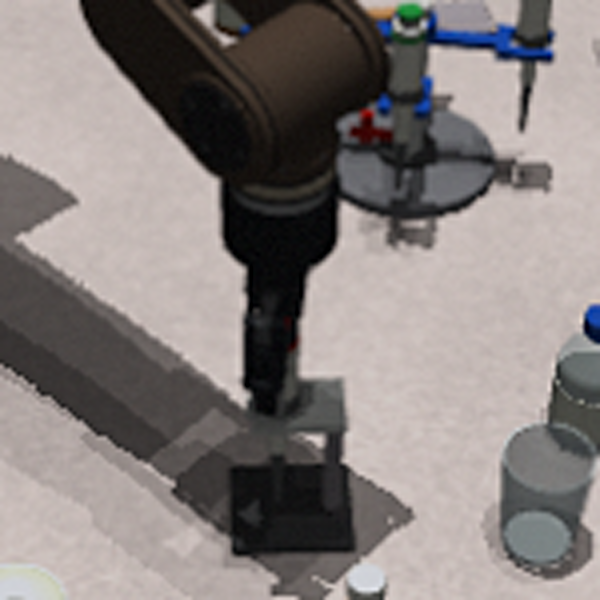

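```bash
python3 -m jog '[{"fingers":1,"x":0,"y":2,"z":0,"roll":0},{"fingers":0.6,"x":0,"y":2,"z":0,"roll":0},{"fingers":0.4,"x":0,"y":2,"z":0,"roll":0},{"fingers":0.2,"x":0,"y":2,"z":0,"roll":0},{"fingers":0.2,"x":0,"y":2,"z":0,"roll":0}]' 40 | grep -v rot;python3 -m jog '[{"fingers":0.2,"x":0,"y":0,"z":0,"roll":0},{"fingers":0,"x":0,"y":0,"z":0,"roll":0},{"fingers":0,"x":0,"y":0,"z":0,"roll":0}]' 100 | grep -v rot;  python3 -c "
from h import *
st()"
```

```text
time_s: 10.25
ee_pos: [0.5058, -0.3395, 0.1403]
wrist_force: [-0.4, 1.3, 1.0]
finger_gap: 0.0281
time_s: 10.55
ee_pos: [0.506, -0.3399, 0.1407]
wrist_force: [0.2, -0.5, 1.6]
finger_gap: 0.026
t 10.55 p [ 0.506  -0.3399  0.1407] x [0.19  0.981 0.04 ] z [-0.982  0.19   0.006] F [ 0.25 -0.53  1.59] gap 0.026 q [-0.77  0.24  1.8   0.03  1.12 -2.17]
```

```bash
python3 -m jog '[{"fingers":0,"x":0.2,"y":-5,"z":0,"roll":0},{"fingers":0,"x":0.6,"y":-15,"z":0,"roll":0},{"fingers":0,"x":1.4,"y":-35,"z":0,"roll":0},{"fingers":0,"x":2.4,"y":-60,"z":0,"roll":0},{"fingers":0,"x":2.4,"y":-60,"z":0,"roll":0}]' | grep -v rot;  python3 -c "
from h import *
st();snap('side','si9')
a=cv2.imread('pics/si9.png')[160:310,180:330]; cv2.imwrite('pics/si9c.png',cv2.resize(a,None,fx=4,fy=4,interpolation=cv2.INTER_CUBIC))"
```

```text
time_s: 11.05
ee_pos: [0.5081, -0.3415, 0.2056]
wrist_force: [-0.4, -1.5, -1.0]
finger_gap: 0.026
t 11.05 p [ 0.5081 -0.3415  0.2056] x [0.19  0.981 0.036] z [-0.982  0.19  -0.001] F [-0.36 -1.48 -0.97] gap 0.026 q [-0.77  0.18  1.75  0.03  1.23 -2.16]
```

View pics/si9c.png

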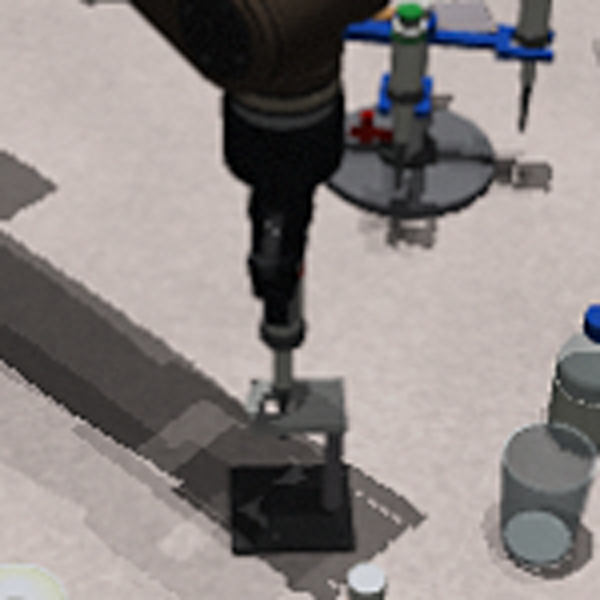

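```bash
python3 -m jog '[{"fingers":0,"x":1.5,"y":-20,"z":1,"roll":0},{"fingers":0,"x":2.5,"y":-45,"z":2,"roll":0},{"fingers":0,"x":3,"y":-65,"z":2,"roll":0},{"fingers":0,"x":3,"y":-65,"z":2,"roll":0}]' | grep -v rot;  python3 -c "
from h import *
st();snap('side','si10');snap('scene','s10')
a=cv2.imread('pics/si10.png')[160:310,180:330];b=cv2.imread('pics/s10.png')[150:300,130:280]; cv2.imwrite('pics/si10c.png',cv2.resize(np.hstack([a,b]),None,fx=2.6,fy=2.6,interpolation=cv2.INTER_CUBIC))"
```

```text
time_s: 11.5
ee_pos: [0.5063, -0.3406, 0.2705]
wrist_force: [0.1, -0.3, -1.2]
finger_gap: 0.0263
t 11.5 p [ 0.5063 -0.3406  0.2705] x [0.19  0.981 0.035] z [-0.982  0.19  -0.002] F [ 0.1  -0.29 -1.2 ] gap 0.0263 q [-0.77  0.12  1.69  0.03  1.34 -2.16]
```

View pics/si10c.png

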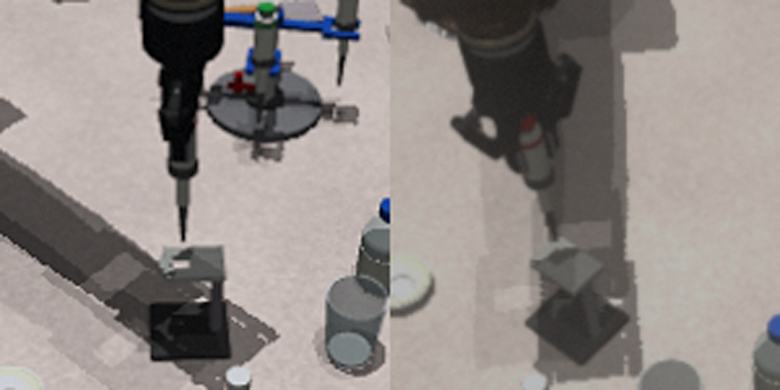

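```bash
python3 -c "
from h import *
rel(.46,.1255,.27,169.1,11)"
```

```text
t 11.6 p [ 0.5051 -0.3395  0.2667] x [0.19  0.981 0.039] z [-0.982  0.19   0.003] F [ 0.37  0.12 -2.31] gap 0.0263 q [-0.77  0.13  1.7   0.03  1.34 -2.16]
cur yaw 169.1 TOTAL xyz [447.7  14.5 132.6] roll -0.001 dist 467.0
   1 [40.7  1.3 12.1] -0.0
   2 [81.4  2.6 24.1] -0.0
   3 [122.1   3.9  36.2] -0.0
   4 [162.8   5.3  48.2] -0.0
   5 [203.5   6.6  60.3] -0.0
   6 [244.2   7.9  72.3] -0.0
   7 [284.9   9.2  84.4] -0.001
   8 [325.6  10.5  96.5] -0.001
   9 [366.3  11.8 108.5] -0.001
   10 [407.   13.2 120.6] -0.001
   11 [447.7  14.5 132.6] -0.001
```

```bash
python3 -m jog '[{"fingers":0,"x":25,"y":1,"z":8,"roll":0},{"fingers":0,"x":65,"y":2,"z":20,"roll":0},{"fingers":0,"x":106,"y":3,"z":32,"roll":0},{"fingers":0,"x":147,"y":5,"z":44,"roll":0},{"fingers":0,"x":188,"y":6,"z":56,"roll":0}]' | grep -v rot;  python3 -c "
from h import *
rel(.46,.1255,.27,169.1,6)"
```

```text
time_s: 12.1
ee_pos: [0.4843, -0.1421, 0.265]
wrist_force: [0.4, 0.8, -1.1]
finger_gap: 0.0261
t 12.1 p [ 0.4843 -0.1421  0.265 ] x [0.191 0.981 0.04 ] z [-0.982  0.191  0.008] F [ 0.36  0.84 -1.06] gap 0.0261 q [-0.5  -0.11  1.94  0.04  1.33 -1.89]
cur yaw 169.0 TOTAL xyz [258.    6.   74.9] roll -0.001 dist 269.0
   1 [43.   1.  12.5] -0.0
   2 [86.  2. 25.] -0.0
   3 [129.    3.   37.5] -0.001
   4 [172.    4.   49.9] -0.001
   5 [215.    5.   62.4] -0.001
   6 [258.    6.   74.9] -0.001
```

```bash
python3 -m jog '[{"fingers":0,"x":43,"y":1,"z":12,"roll":0},{"fingers":0,"x":86,"y":2,"z":25,"roll":0},{"fingers":0,"x":129,"y":3,"z":37,"roll":0},{"fingers":0,"x":172,"y":4,"z":50,"roll":0},{"fingers":0,"x":215,"y":5,"z":62,"roll":0}]' | grep -v rot;  python3 -c "
from h import *
rel(.46,.1255,.27,169.1,2)"
```

```text
time_s: 12.6
ee_pos: [0.4628, 0.0826, 0.2665]
wrist_force: [0.3, 0.2, -0.2]
finger_gap: 0.0264
t 12.6 p [0.4628 0.0826 0.2665] x [0.191 0.981 0.04 ] z [-0.982  0.191  0.012] F [ 0.3   0.24 -0.16] gap 0.0264 q [-0.06 -0.21  2.02  0.04  1.33 -1.45]
cur yaw 169.0 TOTAL xyz [41.7 -1.7 10.9] roll -0.002 dist 43.0
   1 [20.8 -0.8  5.5] -0.001
   2 [41.7 -1.7 10.9] -0.002
```

```bash
python3 -m jog '[{"fingers":0,"x":20,"y":0,"z":5,"roll":0},{"fingers":0,"x":41,"y":-2,"z":11,"roll":0},{"fingers":0,"x":41,"y":-2,"z":11,"roll":0},{"fingers":0,"x":41,"y":-2,"z":11,"roll":0}]' | grep -v rot;  python3 -c "
from h import *
rel(.46,.1255,.187,169.1,2); snap('side','si11');snap('scene','s11');snap('wrist','w11')
a=cv2.imread('pics/si11.png')[90:240,150:330];b=cv2.imread('pics/s11.png')[90:240,240:420]; cv2.imwrite('pics/x11.png',cv2.resize(np.vstack([a,b]),None,fx=2,fy=2,interpolation=cv2.INTER_CUBIC))"
```

```text
time_s: 13.0
ee_pos: [0.459, 0.1248, 0.2684]
wrist_force: [-1.0, -0.4, -0.1]
finger_gap: 0.0262
t 13.0 p [0.459  0.1248 0.2684] x [0.19  0.981 0.039] z [-0.982  0.19   0.015] F [-0.95 -0.36 -0.06] gap 0.0262 q [ 0.03 -0.2   2.01  0.04  1.33 -1.36]
cur yaw 169.1 TOTAL xyz [-2.3 81.3 -2.1] roll -0.001 dist 81.0
   1 [-1.1 40.7 -1. ] -0.0
   2 [-2.3 81.3 -2.1] -0.001
```

View pics/x11.png

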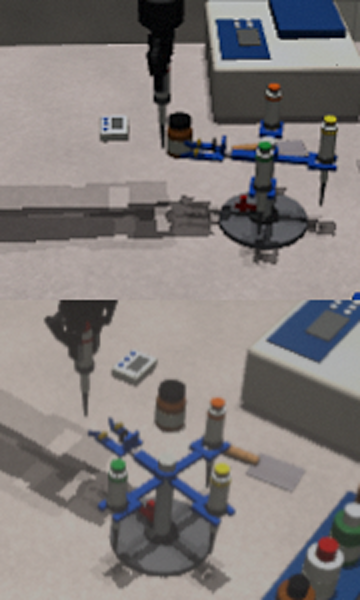

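View pics/w11.png

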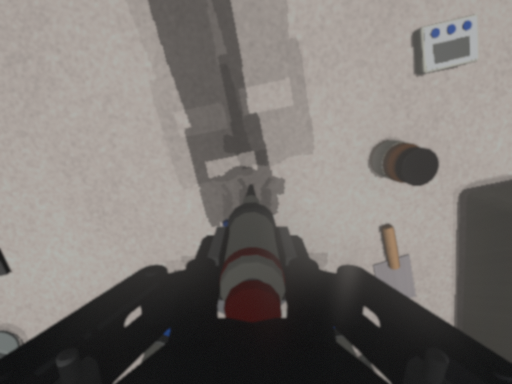

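```bash
python3 - <<'E'
from h import *
a=cv2.imread('pics/si11.png')[125:185,205:265];b=cv2.imread('pics/s11.png')[100:160,255:315];c=cv2.imread('pics/w11.png')[160:240,215:295]
cv2.imwrite('pics/y11.png',np.hstack([cv2.resize(a,(390,390),interpolation=cv2.INTER_CUBIC),cv2.resize(b,(390,390),interpolation=cv2.INTER_CUBIC)]))
cv2.imwrite('pics/z11.png',cv2.resize(c,(480,480),interpolation=cv2.INTER_CUBIC))
E
```

```text
(no output)
```

View pics/y11.png

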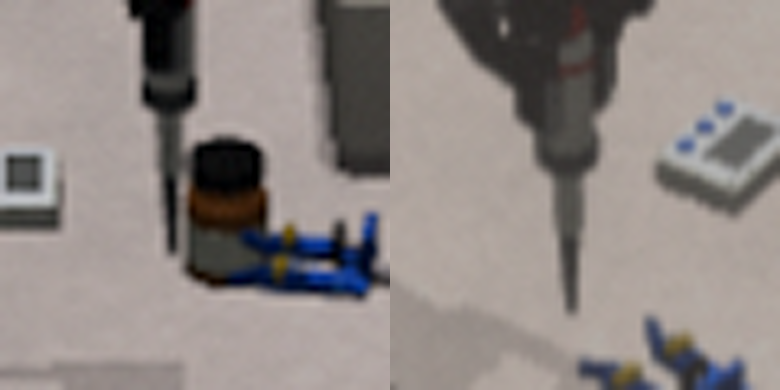

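View pics/z11.png

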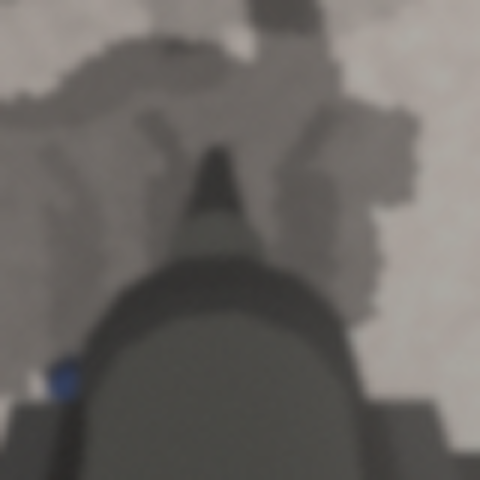

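```bash
python3 - <<'E'
from h import *
sc,si,w=load("s11"),load("si11"),load("w11")
t1=(231.4,163.7);t2=(282.8,148.);t3=(251.2,184.6)
print("tip",tri(sc,t2,si,t1),tri(sc,t2,w,t3),tri(si,t1,w,t3))
print("neck",tri(sc,(282.1,126.9),si,(230.8,142.7)))
s,M=st(); p=s["ee_pos"]; y=M[:,1]
print("tcp axis at tip", p+y*.126, "at collar bottom",p+y*.0257)
E
```

```text
tip (array([0.46158367, 0.12878757, 0.14319295]), np.float64(0.00014540372567235267)) (array([0.45944158, 0.12929462, 0.14124769]), np.float64(0.0028756918233189934)) (array([0.45982714, 0.12857135, 0.14280393]), np.float64(0.0035952012876024784))
neck (array([0.4607917 , 0.12597831, 0.23236768]), np.float64(0.00033606270850875165))
t 13.15 p [0.4597 0.1239 0.2694] x [0.193 0.981 0.039] z [-0.981  0.192  0.013] F [0.27 0.08 0.  ] gap 0.0266 q [ 0.03 -0.2   2.01  0.04  1.34 -1.36]
tcp axis at tip [0.45894995 0.12909723 0.14347732] at collar bottom [0.45950916 0.12497151 0.24369087]
```

```bash
python3 -c "
from h import *
rel(.4597,.1238,.187,169.2,2)"; python3 -m jog '[{"fingers":0,"x":-1.5,"y":30,"z":-0.5,"roll":0},{"fingers":0,"x":-2.5,"y":60,"z":-1,"roll":0},{"fingers":0,"x":-3,"y":82,"z":-1,"roll":0},{"fingers":0,"x":-3,"y":82,"z":-1,"roll":0},{"fingers":0,"x":-3,"y":82,"z":-1,"roll":0}]' | grep -v rot;  python3 -c "
from h import *
rel(.46,.1238,.187,169.2,1)"
```

```text
t 13.15 p [0.4597 0.1239 0.2694] x [0.193 0.981 0.039] z [-0.981  0.192  0.013] F [0.27 0.08 0.  ] gap 0.0266 q [ 0.03 -0.2   2.01  0.04  1.34 -1.36]
cur yaw 168.9 TOTAL xyz [-3.3 82.3 -1.2] roll -0.005 dist 82.0
   1 [-1.7 41.1 -0.6] -0.002
   2 [-3.3 82.3 -1.2] -0.005
time_s: 13.65
ee_pos: [0.4598, 0.1235, 0.1875]
wrist_force: [-0.2, 0.8, -0.3]
finger_gap: 0.0263
t 13.65 p [0.4598 0.1235 0.1875] x [0.194 0.98  0.039] z [-0.981  0.193  0.014] F [-0.16  0.82 -0.31] gap 0.0263 q [ 0.03 -0.12  2.1   0.04  1.17 -1.37]
cur yaw 168.9 TOTAL xyz [ 0.3  0.5 -0.1] roll -0.006 dist 1.0
   1 [ 0.3  0.5 -0.1] -0.006
```

```bash
cat >> h.py <<'E'
U=np.array([np.cos(np.radians(169.2)),np.sin(np.radians(169.2)),0]); N=np.array([-U[1],U[0],0]); A3=np.array([.647,.0895,0])
def fork(dr,z=None,t=None):
    "shift inward by dr mm; z: TCP target height, t: target tangential offset of collar (mm)"
    s,M=st(); p=s["ee_pos"]; c=p+M[:,1]*.0257; d=c-A3
    r0,t0=d@U*1000,d@N*1000; F=s["wrist_force"]
    print("collar r",r0.round(1),"tang",t0.round(1),"z",(c[2]*1000).round(1),"| F inward-resist",(F@U).round(2),"F tang",(F@N).round(2),"Fz",F[2].round(2))
    w=-U*dr+(0 if t is None else (t-t0))*N+np.array([0,0,0 if z is None else (z-p[2])*1000])
    print("  shift tool",(M.T@w).round(1))
E
python3 -c "
from h import *
fork(40,.187,0)"
```

```text
t 13.65 p [0.4598 0.1235 0.1875] x [0.194 0.98  0.039] z [-0.981  0.193  0.014] F [-0.16  0.82 -0.31] gap 0.0263 q [ 0.03 -0.12  2.1   0.04  1.17 -1.37]
collar r 190.6 tang 0.7 z 161.8 | F inward-resist 0.31 F tang -0.77 Fz -0.31
  shift tool [  0.9  -0.  -40. ]
```

```bash
python3 -m jog '[{"fingers":0,"x":0,"y":0,"z":-8,"roll":0},{"fingers":0,"x":0.2,"y":0,"z":-16,"roll":0},{"fingers":0,"x":0.4,"y":0,"z":-24,"roll":0},{"fingers":0,"x":0.4,"y":0,"z":-30,"roll":0},{"fingers":0,"x":0.4,"y":0,"z":-34,"roll":0}]' | grep -v rot;  python3 -c "
from h import *
fork(15,.187,0.3);snap('side','si12');snap('scene','s12')
a=cv2.imread('pics/si12.png')[120:190,205:275];b=cv2.imread('pics/s12.png')[110:180,260:330]
cv2.imwrite('pics/y12.png',np.hstack([cv2.resize(a,(400,400),interpolation=cv2.INTER_CUBIC),cv2.resize(b,(400,400),interpolation=cv2.INTER_CUBIC)]))"
```

```text
time_s: 14.15
ee_pos: [0.4941, 0.1171, 0.1873]
wrist_force: [0.2, 0.2, -0.5]
finger_gap: 0.0258
t 14.15 p [0.4941 0.1171 0.1873] x [0.194 0.98  0.039] z [-0.981  0.193  0.013] F [ 0.24  0.22 -0.49] gap 0.0258 q [ 0.01 -0.05  2.03  0.04  1.17 -1.38]
collar r 155.7 tang 0.5 z 161.6 | F inward-resist -0.19 F tang -0.26 Fz -0.49
  shift tool [  0.3   0.1 -15. ]
```

View pics/y12.png

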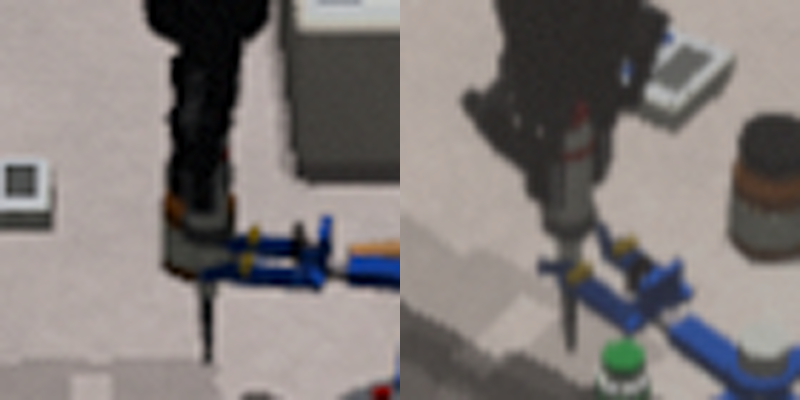

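```bash
python3 -m jog '[{"fingers":0,"x":0,"y":0,"z":-4,"roll":0},{"fingers":0,"x":0,"y":0,"z":-8,"roll":0},{"fingers":0,"x":0.2,"y":0,"z":-12,"roll":0},{"fingers":0,"x":0.3,"y":0,"z":-16,"roll":0},{"fingers":0,"x":0.3,"y":0,"z":-20,"roll":0}]' | grep -v rot;  python3 -c "
from h import *
fork(10,.187,0.3)"
```

```text
time_s: 14.75
ee_pos: [0.5138, 0.1136, 0.1868]
wrist_force: [0.7, 0.7, -1.4]
finger_gap: 0.0258
t 14.75 p [0.5138 0.1136 0.1868] x [0.194 0.98  0.039] z [-0.981  0.193  0.014] F [ 0.67  0.69 -1.44] gap 0.0258 q [ 0.   -0.    1.98  0.04  1.17 -1.39]
collar r 135.7 tang 0.3 z 161.1 | F inward-resist -0.53 F tang -0.8 Fz -1.44
  shift tool [  0.1  -0.4 -10. ]
```

```bash
python3 -m jog '[{"fingers":0,"x":0,"y":0,"z":-2,"roll":0},{"fingers":0,"x":0,"y":0,"z":-4,"roll":0},{"fingers":0,"x":0,"y":0,"z":-6,"roll":0},{"fingers":0,"x":0,"y":0,"z":-8,"roll":0}]' | grep -v rot;  python3 -c "
from h import *
fork(5,.187,0.3)"
```

```text
time_s: 15.15
ee_pos: [0.5217, 0.112, 0.1866]
wrist_force: [0.1, -0.2, -0.8]
finger_gap: 0.0259
t 15.15 p [0.5217 0.112  0.1866] x [0.194 0.98  0.039] z [-0.981  0.193  0.014] F [ 0.08 -0.22 -0.76] gap 0.0259 q [ 0.    0.02  1.97  0.04  1.17 -1.39]
collar r 127.6 tang 0.3 z 160.9 | F inward-resist -0.12 F tang 0.2 Fz -0.76
  shift tool [ 0.1 -0.4 -5. ]
```

```bash
python3 -m jog '[{"fingers":0,"x":0,"y":0,"z":-1.5,"roll":0},{"fingers":0,"x":0,"y":0,"z":-3,"roll":0},{"fingers":0,"x":0,"y":0,"z":-4,"roll":0}]' | grep -v rot;  python3 -c "
from h import *
fork(5,.187,0.3)"
```

```text
time_s: 15.45
ee_pos: [0.5258, 0.1112, 0.1866]
wrist_force: [-0.1, -0.1, -1.0]
finger_gap: 0.0258
t 15.45 p [0.5258 0.1112 0.1866] x [0.194 0.98  0.039] z [-0.981  0.193  0.014] F [-0.12 -0.11 -0.97] gap 0.0258 q [ 0.    0.02  1.96  0.04  1.17 -1.39]
collar r 123.5 tang 0.4 z 160.9 | F inward-resist 0.1 F tang 0.13 Fz -0.97
  shift tool [ 0.1 -0.5 -5. ]
```

```bash
python3 -m jog '[{"fingers":0,"x":0,"y":0,"z":-1,"roll":0},{"fingers":0,"x":0,"y":0,"z":-2,"roll":0},{"fingers":0,"x":0,"y":-0.3,"z":-3,"roll":0},{"fingers":0,"x":0,"y":-0.3,"z":-4,"roll":0}]' | grep -v rot;  python3 -c "
from h import *
fork(5,.187,0.3)"
```

```text
time_s: 15.85
ee_pos: [0.5298, 0.1104, 0.1869]
wrist_force: [-0.1, 1.1, -0.3]
finger_gap: 0.0262
t 15.85 p [0.5298 0.1104 0.1869] x [0.194 0.98  0.039] z [-0.981  0.193  0.014] F [-0.09  1.07 -0.26] gap 0.0262 q [-0.    0.03  1.95  0.04  1.17 -1.39]
collar r 119.4 tang 0.4 z 161.2 | F inward-resist 0.29 F tang -1.04 Fz -0.26
  shift tool [ 0.2 -0.2 -5. ]
```

```bash
python3 -m jog '[{"fingers":0,"x":0,"y":0,"z":-1,"roll":0},{"fingers":0,"x":0,"y":0,"z":-2,"roll":0},{"fingers":0,"x":0,"y":0,"z":-3,"roll":0}]' | grep -v rot;  python3 -c "
from h import *
fork(5,.187,0.3)"
```

```text
time_s: 16.15
ee_pos: [0.5326, 0.1099, 0.1868]
wrist_force: [-2.5, 0.6, -1.0]
finger_gap: 0.0259
t 16.15 p [0.5326 0.1099 0.1868] x [0.194 0.98  0.039] z [-0.981  0.193  0.015] F [-2.51  0.59 -0.97] gap 0.0259 q [-0.    0.04  1.94  0.04  1.17 -1.4 ]
collar r 116.6 tang 0.4 z 161.1 | F inward-resist 2.58 F tang -0.11 Fz -0.97
  shift tool [ 0.2 -0.3 -5. ]
```

```bash
python3 -m jog '[{"fingers":0,"x":0,"y":0,"z":-1,"roll":0},{"fingers":0,"x":0,"y":0,"z":-2,"roll":0},{"fingers":0,"x":0,"y":0,"z":-2,"roll":0}]' | grep -v rot;  python3 -c "
from h import *
fork(5,.187,0.3)"
```

```text
time_s: 16.45
ee_pos: [0.5337, 0.1096, 0.1863]
wrist_force: [-4.6, 1.0, 0.0]
finger_gap: 0.026
t 16.45 p [0.5337 0.1096 0.1863] x [0.194 0.98  0.039] z [-0.981  0.193  0.017] F [-4.56  1.02  0.05] gap 0.026 q [-0.    0.04  1.94  0.05  1.17 -1.4 ]
collar r 115.5 tang 0.4 z 160.6 | F inward-resist 4.67 F tang -0.15 Fz 0.05
  shift tool [ 0.2 -0.8 -5. ]
```

```bash
python3 -m jog '[{"fingers":0,"x":0,"y":0,"z":-1,"roll":0},{"fingers":0,"x":0,"y":-0.5,"z":-2,"roll":0},{"fingers":0,"x":0,"y":-0.5,"z":-2.5,"roll":0}]' | grep -v rot;  python3 -c "
from h import *
fork(5,.187,0.3)"
```

```text
time_s: 16.75
ee_pos: [0.5353, 0.1093, 0.1861]
wrist_force: [-5.1, 0.2, -1.4]
finger_gap: 0.0261
t 16.75 p [0.5353 0.1093 0.1861] x [0.194 0.98  0.039] z [-0.981  0.193  0.02 ] F [-5.09  0.19 -1.44] gap 0.0261 q [-0.    0.05  1.93  0.05  1.17 -1.4 ]
collar r 113.9 tang 0.4 z 160.4 | F inward-resist 5.03 F tang 0.76 Fz -1.44
  shift tool [ 0.2 -1.  -5. ]
```

```bash
python3 -m jog '[{"fingers":0,"x":0,"y":-0.5,"z":-1,"roll":0},{"fingers":0,"x":0,"y":-0.5,"z":-2,"roll":0},{"fingers":0,"x":0,"y":-0.5,"z":-3,"roll":0}]' | grep -v rot;  python3 -c "
from h import *
fork(5,.187,0.3)"
```

```text
time_s: 17.05
ee_pos: [0.5373, 0.109, 0.1861]
wrist_force: [-6.5, 1.3, 0.4]
finger_gap: 0.026
t 17.05 p [0.5373 0.109  0.1861] x [0.194 0.98  0.039] z [-0.981  0.193  0.023] F [-6.54  1.3   0.38] gap 0.026 q [-0.    0.05  1.93  0.05  1.18 -1.4 ]
collar r 112.0 tang 0.4 z 160.4 | F inward-resist 6.67 F tang -0.05 Fz 0.38
  shift tool [ 0.2 -1.  -5. ]
```

```bash
python3 -m jog '[{"fingers":0,"x":0,"y":-0.5,"z":-1,"roll":0},{"fingers":0,"x":0,"y":-0.5,"z":-2,"roll":0},{"fingers":0,"x":0,"y":-0.5,"z":-3,"roll":0}]' | grep -v rot;  python3 -c "
from h import *
fork(5,.187,0.3); snap('side','si13'); snap('scene','s13');fork(0)
a=cv2.imread('pics/si13.png')[120:190,220:290];b=cv2.imread('pics/s13.png')[110:180,260:330]
cv2.imwrite('pics/y13.png',np.hstack([cv2.resize(a,(400,400),interpolation=cv2.INTER_CUBIC),cv2.resize(b,(400,400),interpolation=cv2.INTER_CUBIC)]))"
```

```text
time_s: 17.35
ee_pos: [0.5389, 0.1087, 0.1861]
wrist_force: [-8.0, 1.8, -0.2]
finger_gap: 0.026
t 17.35 p [0.5389 0.1087 0.1861] x [0.194 0.98  0.038] z [-0.981  0.193  0.028] F [-8.    1.79 -0.19] gap 0.026 q [-0.01  0.06  1.92  0.05  1.18 -1.4 ]
collar r 110.5 tang 0.4 z 160.5 | F inward-resist 8.2 F tang -0.26 Fz -0.19
  shift tool [ 0.2 -1.  -5. ]
t 17.45 p [0.5389 0.1087 0.1861] x [0.194 0.98  0.038] z [-0.981  0.193  0.028] F [-7.6   1.51  0.28] gap 0.0262 q [-0.01  0.06  1.92  0.05  1.18 -1.4 ]
collar r 110.5 tang 0.4 z 160.5 | F inward-resist 7.75 F tang -0.06 Fz 0.28
  shift tool [0. 0. 0.]
```

View pics/y13.png

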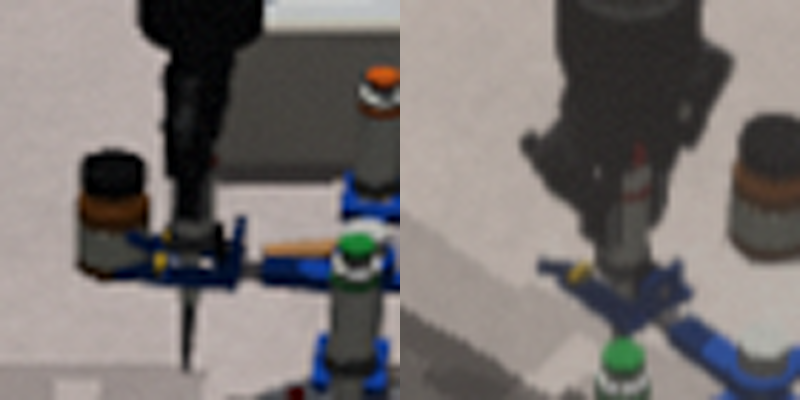

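```bash
python3 -m jog '[{"fingers":0,"x":0,"y":0,"z":-1.5,"roll":0},{"fingers":0,"x":0,"y":0,"z":-2.3,"roll":0},{"fingers":0,"x":0,"y":0,"z":-2.3,"roll":0}]' | grep -v rot;  python3 -c "
from h import *
fork(2.0,.1801)"
```

```text
time_s: 17.75
ee_pos: [0.5396, 0.1086, 0.1858]
wrist_force: [-8.1, 1.7, 1.8]
finger_gap: 0.0262
t 17.75 p [0.5396 0.1086 0.1858] x [0.194 0.98  0.038] z [-0.981  0.192  0.033] F [-8.13  1.71  1.78] gap 0.0262 q [-0.01  0.06  1.92  0.05  1.19 -1.4 ]
collar r 109.9 tang 0.4 z 160.2 | F inward-resist 8.3 F tang -0.16 Fz 1.78
  shift tool [-0.2  5.6 -2.2]
```

```bash
python3 -m jog '[{"fingers":0,"x":0,"y":0.5,"z":-1.7,"roll":0},{"fingers":0,"x":0,"y":2,"z":-1.9,"roll":0},{"fingers":0,"x":-0.1,"y":3.5,"z":-1.9,"roll":0}]' | grep -v rot;  python3 -c "
from h import *
fork(2.0,.1801)"
```

```text
time_s: 18.05
ee_pos: [0.5398, 0.1087, 0.1819]
wrist_force: [-9.1, 1.2, 0.9]
finger_gap: 0.0261
t 18.05 p [0.5398 0.1087 0.1819] x [0.194 0.98  0.038] z [-0.981  0.192  0.038] F [-9.1   1.25  0.89] gap 0.0261 q [-0.01  0.07  1.92  0.05  1.18 -1.4 ]
collar r 109.9 tang 0.3 z 156.2 | F inward-resist 9.17 F tang 0.48 Fz 0.89
  shift tool [-0.1  1.7 -2.1]
```

```bash
python3 -m jog '[{"fingers":0,"x":0,"y":1,"z":-1.4,"roll":0},{"fingers":0,"x":0,"y":2,"z":-1.4,"roll":0},{"fingers":0,"x":0,"y":3,"z":-1.4,"roll":0}]' | grep -v rot;  python3 -c "
from h import *
fork(2.0,.1801); snap('side','si14'); snap('scene','s14');fork(0)
a=cv2.imread('pics/si14.png')[120:190,220:290];b=cv2.imread('pics/s14.png')[110:180,260:330]
cv2.imwrite('pics/y14.png',np.hstack([cv2.resize(a,(400,400),interpolation=cv2.INTER_CUBIC),cv2.resize(b,(400,400),interpolation=cv2.INTER_CUBIC)]))"
```

```text
time_s: 18.35
ee_pos: [0.5395, 0.1089, 0.1784]
wrist_force: [-7.8, 1.2, 0.8]
finger_gap: 0.0258
t 18.35 p [0.5395 0.1089 0.1784] x [0.193 0.98  0.037] z [-0.98   0.192  0.043] F [-7.84  1.23  0.77] gap 0.0258 q [-0.01  0.08  1.92  0.05  1.18 -1.4 ]
collar r 110.4 tang 0.2 z 152.7 | F inward-resist 7.93 F tang 0.26 Fz 0.77
  shift tool [ 0.1 -1.8 -1.9]
t 18.45 p [0.5393 0.1089 0.1782] x [0.193 0.98  0.037] z [-0.98   0.192  0.044] F [-7.29  2.5  -0.16] gap 0.0264 q [-0.01  0.08  1.92  0.05  1.18 -1.4 ]
collar r 110.5 tang 0.2 z 152.5 | F inward-resist 7.62 F tang -1.09 Fz -0.16
  shift tool [0. 0. 0.]
```

View pics/y14.png

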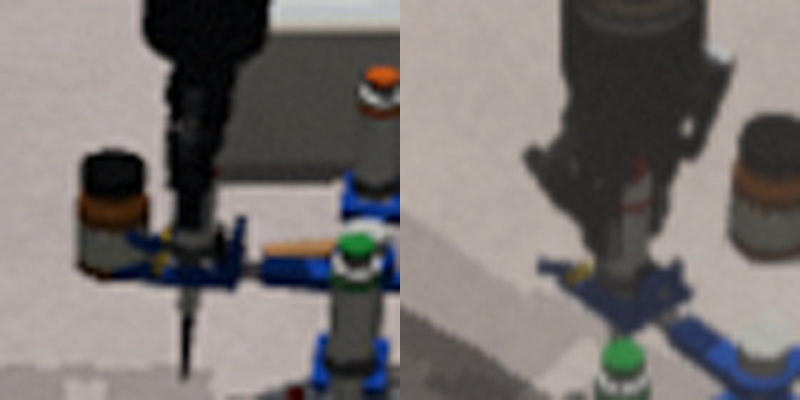

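```bash
python3 -m jog '[{"fingers":0,"x":0,"y":0.7,"z":-1.2,"roll":0},{"fingers":0,"x":0,"y":1.4,"z":-1.2,"roll":0},{"fingers":0,"x":0,"y":2,"z":-1.2,"roll":0}]' | grep -v rot;  python3 -c "
from h import *
fork(2.0,.1801)"
```

```text
time_s: 18.75
ee_pos: [0.5391, 0.109, 0.1759]
wrist_force: [-7.1, 1.1, 2.8]
finger_gap: 0.0261
t 18.75 p [0.5391 0.109  0.1759] x [0.193 0.98  0.037] z [-0.98   0.191  0.048] F [-7.09  1.05  2.81] gap 0.0261 q [-0.01  0.08  1.92  0.05  1.18 -1.4 ]
collar r 110.9 tang 0.1 z 150.2 | F inward-resist 7.17 F tang 0.29 Fz 2.81
  shift tool [ 0.2 -4.3 -1.8]
```

```bash
python3 -m jog '[{"fingers":0,"x":0,"y":1,"z":-0.6,"roll":0},{"fingers":0,"x":0,"y":1,"z":0,"roll":0},{"fingers":0,"x":0,"y":1,"z":0.5,"roll":0}]' | grep -v rot;  python3 -c "
from h import *
fork(2.0,.1801)"
```

```text
time_s: 19.05
ee_pos: [0.5387, 0.1091, 0.1758]
wrist_force: [-4.2, 0.3, 2.6]
finger_gap: 0.0263
t 19.05 p [0.5387 0.1091 0.1758] x [0.193 0.981 0.037] z [-0.98   0.191  0.047] F [-4.22  0.3   2.59] gap 0.0263 q [-0.01  0.08  1.92  0.05  1.18 -1.4 ]
collar r 111.2 tang 0.1 z 150.2 | F inward-resist 4.2 F tang 0.5 Fz 2.59
  shift tool [ 0.2 -4.4 -1.8]
```

```bash
python3 -m jog '[{"fingers":0,"x":0,"y":0.3,"z":0.4,"roll":0},{"fingers":0,"x":0,"y":0.3,"z":0.5,"roll":0}]' | grep -v rot;  python3 -c "
from h import *
fork(2.0,.1801)"
```

```text
time_s: 19.25
ee_pos: [0.538, 0.1093, 0.1758]
wrist_force: [-4.5, 0.3, 0.9]
finger_gap: 0.026
t 19.25 p [0.538  0.1093 0.1758] x [0.193 0.981 0.036] z [-0.98   0.191  0.048] F [-4.53  0.33  0.94] gap 0.026 q [-0.01  0.08  1.92  0.05  1.18 -1.4 ]
collar r 112.0 tang 0.1 z 150.2 | F inward-resist 4.51 F tang 0.53 Fz 0.94
  shift tool [ 0.2 -4.4 -1.8]
```

```bash
python3 -m jog '[{"fingers":0.32,"x":0,"y":0,"z":0.3,"roll":0},{"fingers":0.4,"x":0,"y":0,"z":0.3,"roll":0},{"fingers":0.5,"x":0,"y":0,"z":0.3,"roll":0},{"fingers":0.7,"x":0,"y":0,"z":0.3,"roll":0},{"fingers":0.9,"x":0,"y":0,"z":0.3,"roll":0}]' 20 | grep -v rot;  python3 -c "
from h import *
fork(0); snap('side','si15'); snap('scene','s15');snap('wrist','w15')
a=cv2.imread('pics/si15.png')[110:190,215:295];b=cv2.imread('pics/s15.png')[110:190,260:340]
cv2.imwrite('pics/y15.png',np.hstack([cv2.resize(a,(400,400),interpolation=cv2.INTER_CUBIC),cv2.resize(b,(400,400),interpolation=cv2.INTER_CUBIC)]))"
```

```text
time_s: 19.75
ee_pos: [0.5385, 0.1092, 0.1764]
wrist_force: [-0.3, -0.4, -0.1]
finger_gap: 0.0702
t 19.75 p [0.5385 0.1092 0.1764] x [0.193 0.981 0.037] z [-0.981  0.191  0.046] F [-0.31 -0.41 -0.13] gap 0.0702 q [-0.01  0.08  1.92  0.05  1.18 -1.4 ]
collar r 111.4 tang 0.1 z 150.8 | F inward-resist 0.23 F tang 0.46 Fz -0.13
  shift tool [0. 0. 0.]
```

View pics/y15.png

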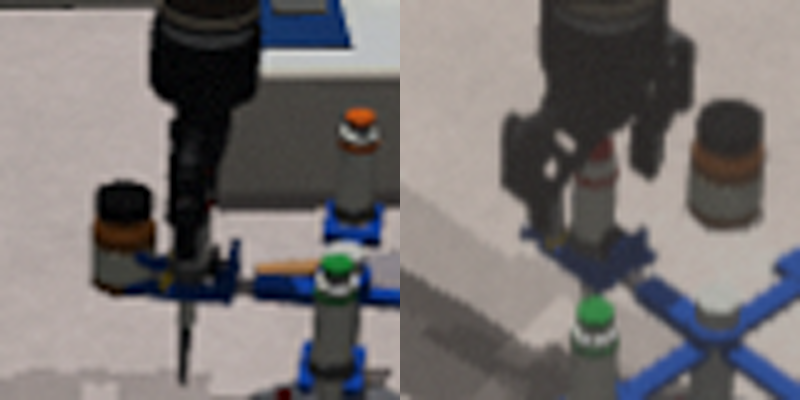

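View pics/w15.png

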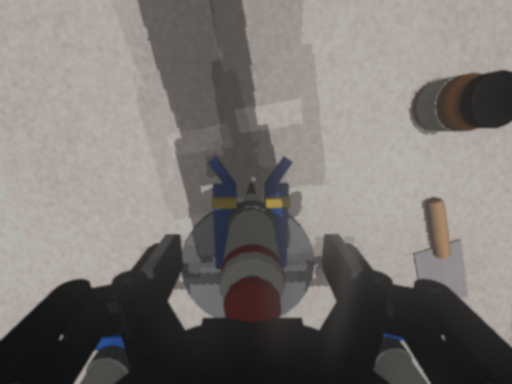

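```bash
python3 -m jog '[{"fingers":1,"x":0,"y":0,"z":0,"roll":0},{"fingers":1,"x":0.4,"y":-10,"z":0.5,"roll":0},{"fingers":1,"x":1.4,"y":-40,"z":2,"roll":0},{"fingers":1,"x":3,"y":-80,"z":4,"roll":0},{"fingers":1,"x":4.4,"y":-120,"z":5.5,"roll":0}]' | grep -v rot; python3 -m jog '[{"fingers":1,"x":1,"y":-20,"z":40,"roll":0},{"fingers":1,"x":1,"y":-30,"z":50,"roll":0},{"fingers":1,"x":1,"y":-30,"z":50,"roll":0}]' | grep -v rot; python3 -c "
from h import *
st(); snap('side','si16'); snap('scene','s16');snap('wrist','w16')
a=cv2.imread('pics/si16.png')[110:220,215:325];b=cv2.imread('pics/s16.png')[110:220,260:370]
cv2.imwrite('pics/y16.png',np.hstack([cv2.resize(a,(400,400),interpolation=cv2.INTER_CUBIC),cv2.resize(b,(400,400),interpolation=cv2.INTER_CUBIC)]))"
```

```text
time_s: 20.4
ee_pos: [0.5378, 0.1093, 0.2979]
wrist_force: [1.1, -0.4, -0.1]
finger_gap: 0.0854
time_s: 20.7
ee_pos: [0.4903, 0.1188, 0.3333]
wrist_force: [0.4, 0.4, -0.1]
finger_gap: 0.0854
t 20.7 p [0.4903 0.1188 0.3333] x [0.192 0.981 0.037] z [-0.981  0.19   0.042] F [ 0.43  0.42 -0.12] gap 0.0854 q [ 0.01 -0.15  1.85  0.05  1.47 -1.37]
```

View pics/y16.png

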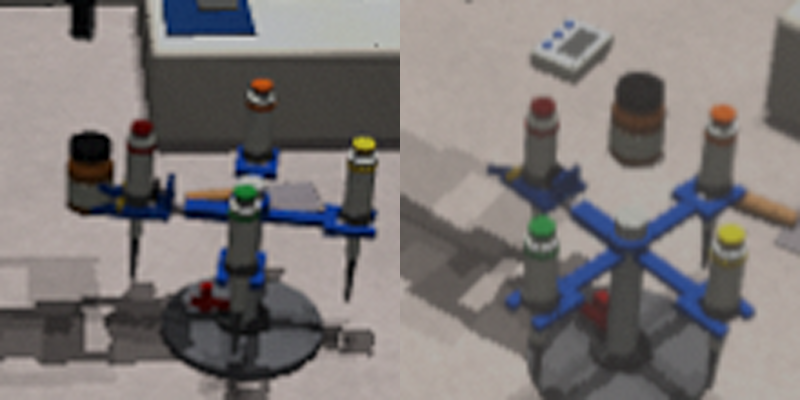

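View pics/w16.png

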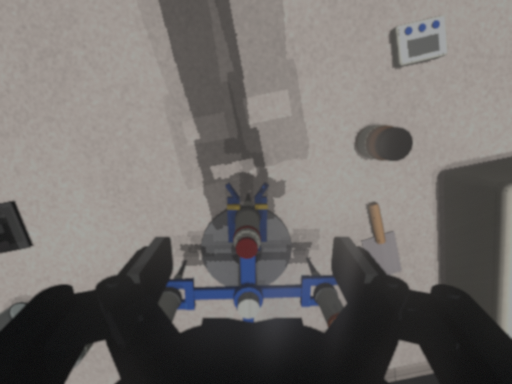

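View pics/s16.png

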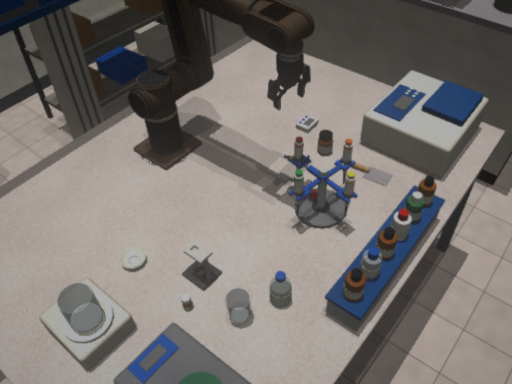

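```bash
python3 - <<'E'
from h import *
sc,si=load("s16"),load("si16"); k=400/110
S=lambda d:((np.array(d)+.5)/k-.5)+(215,110); C=lambda d:((np.array([d[0]-400,d[1]])+.5)/k-.5)+(260,110)
P={}
for n,b,a in [("red",(142,127),(543,105)),("green",(246,192),(543,224)),("orange",(261,85),(722,113)),("yellow",(364,144),(732,233))]:
    P[n],e=tri(sc,C(a),si,S(b)); print(n,P[n].round(4),round(e,4))
ax=(P["green"]+P["orange"])/2; d=P["red"]-ax; u=P["orange"]-P["green"]; 
ang=np.degrees(np.arctan2(u[1],u[0]))+90; print("arm ang",ang,"red ang",np.degrees(np.arctan2(d[1],d[0])),"r",np.hypot(*d[:2]))
q=proj(si,[P["red"]-[0,0,.185]])[0]; print("predicted upright tip in side crop",(q-(215,110)+.5)*k-.5, "seen ~ (134,278)")
E
```

```text
red [0.5404 0.1077 0.2346] 0.0022
green [ 0.6275 -0.0126  0.2342] 0.0037
orange [0.6658 0.1926 0.2338] 0.0014
yellow [0.7501 0.0708 0.2337] 0.0019
arm ang 169.42002877055523 red ang 170.56128518120337 r 0.10776317814249953
predicted upright tip in side crop [139.11203457 283.44265944] seen ~ (134,278)
```

```bash
python3 -m jog '[{"fingers":1,"x":0,"y":-10,"z":20,"roll":0},{"fingers":1,"x":0,"y":-10,"z":20,"roll":0},{"fingers":1,"x":0,"y":-10,"z":20,"roll":0}]' | grep -v rot; python3 -c "
from plant import order; print(order.close_job())"
```

```text
time_s: 21.15
ee_pos: [0.4714, 0.1214, 0.3385]
wrist_force: [0.3, 0.0, -1.2]
finger_gap: 0.0855
the job is handed in; nothing more can be done
None
```

The pipette hangs in the empty fork and the job is handed in at about 21 s, but I probably broke the 25 N limit while turning the tree.

**The doubt:** when the tree met its stop I sent three push steps without checking the force between them. The wrist force read about 27.7 N, then about 29.6 N (all axes together), before I backed off. If the arm-to-tree contact force really passed 25 N, the attempt counts as failed. The interface gives no verdict, so I can't confirm it either way.

**What I did:**
- **Tree:** I pushed the fork's side with shut fingers and turned the empty arm from about 103° to about 169° (world bearing), up against the stop.
- **Pipette:** I lifted it out of the stand and brought it in along the arm. The pad first pushed back at a collar radius of about 117 mm.
- **Hanging:** I pushed by feel to about 8–9 N (one reading of 9.2 N), which I estimate as 6.5–7.5 mm of pad travel. I lowered it behind the lips until the wrist read about 2.8 N vertically, eased off, opened the fingers and backed away upward.

**Last checks from the pictures:**
- The tree was still at its stop, at about 169.4°.
- The red button was at radius 108 mm and 0.235 m high, level with the other three within 1 mm.
- The pipette leaned about 0.02 rad and was 1.1° off the arm line, about 2 mm.
- The bystanders appeared unmoved in the views, though I did not measure them.
- I had no direct reading of the pad. The lips took up the load as I eased off, which suggests it is seated.
- The tool picked up a lean of about 0.06 rad during the contacts, but the pipette stood upright once released.

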